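Clear and reload the drilling fixture

TASK

Take the scraper and wipe every loose chip off the fixture's plate into the chip trough at its end, keeping your fingers off the chips. Stand the scraper back upright on its cork mat, press each aluminium insert block lying about flush into a pocket of the strip (any pocket), and set the steel cover onto the trough, after the chips are in, so that it sits seated and level. Leave the other parts where they are.

Things in the scene. Friction and masses are not known exactly. Their poses are not given: they have to be found in the camera images.
- fixture: fixed drilling fixture. Origin on the table under the middle of its dark wiping plate (top 50 mm high, x -79..79, y -110..110 mm); x points away from the robot, y left at yaw 0. Along x = 79 a steel strip with four pockets, along x = -79 a blue fence (both 62 mm high, ending at y = 92). The plate's +y edge is open to the chip trough
- trough (a point): centre of the chip trough's opening, at rim height (50 mm, level with the plate); inside x -75..75, y -33..33 mm of this point, floor 44 mm below, walls 8 mm thick; axes as the fixture
- pocket0 (a point): centre of the mouth of pocket 0, level with the strip's top; pocket 54 mm (fixture x) by 38 mm (fixture y), 24 mm deep; axes as the fixture; the four pockets lie 50 mm apart
- pocket1 (a point): centre of the mouth of pocket 1, level with the strip's top; pocket 54 mm (fixture x) by 38 mm (fixture y), 24 mm deep; axes as the fixture; the four pockets lie 50 mm apart
- pocket2 (a point): centre of the mouth of pocket 2, level with the strip's top; pocket 54 mm (fixture x) by 38 mm (fixture y), 24 mm deep; axes as the fixture; the four pockets lie 50 mm apart
- pocket3 (a point): centre of the mouth of pocket 3, level with the strip's top; pocket 54 mm (fixture x) by 38 mm (fixture y), 24 mm deep; axes as the fixture; the four pockets lie 50 mm apart
- mat: fixed thin cork mat 150 x 90 mm (x, y), 3 mm thick, the scraper's place; origin under its centre
- scraper: hand scraper: black rubber block 110 x 36 mm (x, y), 24 mm high, with an upright wooden grip 70 x 20 mm (x, y) on top from 24 to 62 mm; origin at the centre of its underside; 0.25 kg
- insert0: aluminium insert block 50 x 34 x 24 mm (x, y, z) with two screw holes on top; any insert fits any pocket; origin at the centre of its underside; may be absent
- insert1: aluminium insert block 50 x 34 x 24 mm (x, y, z) with two screw holes on top; any insert fits any pocket; origin at the centre of its underside; may be absent
- insert2: aluminium insert block 50 x 34 x 24 mm (x, y, z) with two screw holes on top; any insert fits any pocket; origin at the centre of its underside; may be absent
- insert3: aluminium insert block 50 x 34 x 24 mm (x, y, z) with two screw holes on top; any insert fits any pocket; origin at the centre of its underside; may be absent
- cover: loose steel trough cover: plate 172 x 88 mm (x, y), 5 mm thick, with a locating step 142 x 58 x 5 mm beneath it and a bar grip 60 x 16 mm (x, y) on top, reaching from 10 to 42 mm; origin at the centre of the step's underside, so seated it lies 5 mm below the trough's rim
- chip0: metal offcut 24 x 18 x 7 mm; a loose chip on the wiping plate; origin at the centre of its underside; may be absent
- chip1: punched metal slug, disc 22 mm across, 7 mm thick; a loose chip on the wiping plate; origin at the centre of its underside; may be absent
- chip2: metal offcut 24 x 18 x 7 mm; a loose chip on the wiping plate; origin at the centre of its underside; may be absent
- chip3: punched metal slug, disc 22 mm across, 7 mm thick; a loose chip on the wiping plate; origin at the centre of its underside; may be absent
- chip4: metal offcut 24 x 18 x 7 mm; a loose chip on the wiping plate; origin at the centre of its underside; may be absent
- chip5: punched metal slug, disc 22 mm across, 7 mm thick; a loose chip on the wiping plate; origin at the centre of its underside; may be absent
- pipe_stub: bystander: short steel pipe, 60 mm across, 50 mm high; origin at the centre of its underside
- bush: bystander: flanged steel bush, 56 mm across, 35 mm high; origin at the centre of its underside
- flat_bar: bystander: aluminium flat bar 300 x 30 x 10 mm; origin at the centre of its underside
- yellow_plate: bystander: yellow plate 90 x 55 x 6 mm; origin at the centre of its underside
- plate_stack: bystander: stack of drilled plates 100 x 60 x 24 mm; origin at the centre of its underside
There are look-alikes about, which are no part of the job. What is shaped like the cover but red is not meant.

How it is judged:
On the way, in this order (a step that is already met when the one before it is completed fails the run):
1. the scraper is brought down onto the wiping plate (x of scraper in the frame of fixture between -0.08 and 0.08 m and y of scraper in the frame of fixture between -0.125 and 0.125 m and z of scraper in the frame of fixture between 0.045 and 0.062 m), for 0.1 s.
2. every chip lies in the chip trough (x of chip0 in the frame of fixture between -0.08 and 0.08 m and y of chip0 in the frame of fixture between 0.11 and 0.18 m and z of chip0 in the frame of fixture between 0 and 0.044 m and x of chip1 in the frame of fixture between -0.08 and 0.08 m and y of chip1 in the frame of fixture between 0.11 and 0.18 m and z of chip1 in the frame of fixture between 0 and 0.044 m and x of chip2 in the frame of fixture between -0.08 and 0.08 m and y of chip2 in the frame of fixture between 0.11 and 0.18 m and z of chip2 in the frame of fixture between 0 and 0.044 m and x of chip3 in the frame of fixture between -0.08 and 0.08 m and y of chip3 in the frame of fixture between 0.11 and 0.18 m and z of chip3 in the frame of fixture between 0 and 0.044 m and x of chip4 in the frame of fixture between -0.08 and 0.08 m and y of chip4 in the frame of fixture between 0.11 and 0.18 m and z of chip4 in the frame of fixture between 0 and 0.044 m and x of chip5 in the frame of fixture between -0.08 and 0.08 m and y of chip5 in the frame of fixture between 0.11 and 0.18 m and z of chip5 in the frame of fixture between 0 and 0.044 m), for 0.2 s.
At the end, for the whole second after the job is handed in: Chips in the trough below its rim; inserts in pockets, flush within 2.5 mm; cover on the trough, its step inside the rim (9 mm of centre, down within 2.5 mm, tilt under 0.03 rad); scraper upright on its mat (centre within 45 x 40 mm of the mat's); all at rest (all of step 2 and ((horizontal distance between insert0 and pocket0 below 0.006 m and z of insert0 in the frame of pocket0 below -0.0215 m and angle between insert0's own z axis and vertical below 0.08 rad) or (horizontal distance between insert0 and pocket1 below 0.006 m and z of insert0 in the frame of pocket1 below -0.0215 m and angle between insert0's own z axis and vertical below 0.08 rad) or (horizontal distance between insert0 and pocket2 below 0.006 m and z of insert0 in the frame of pocket2 below -0.0215 m and angle between insert0's own z axis and vertical below 0.08 rad) or (horizontal distance between insert0 and pocket3 below 0.006 m and z of insert0 in the frame of pocket3 below -0.0215 m and angle between insert0's own z axis and vertical below 0.08 rad)) and ((horizontal distance between insert1 and pocket0 below 0.006 m and z of insert1 in the frame of pocket0 below -0.0215 m and angle between insert1's own z axis and vertical below 0.08 rad) or (horizontal distance between insert1 and pocket1 below 0.006 m and z of insert1 in the frame of pocket1 below -0.0215 m and angle between insert1's own z axis and vertical below 0.08 rad) or (horizontal distance between insert1 and pocket2 below 0.006 m and z of insert1 in the frame of pocket2 below -0.0215 m and angle between insert1's own z axis and vertical below 0.08 rad) or (horizontal distance between insert1 and pocket3 below 0.006 m and z of insert1 in the frame of pocket3 below -0.0215 m and angle between insert1's own z axis and vertical below 0.08 rad)) and ((horizontal distance between insert2 and pocket0 below 0.006 m and z of insert2 in the frame of pocket0 below -0.0215 m and angle between insert2's own z axis and vertical below 0.08 rad) or (horizontal distance between insert2 and pocket1 below 0.006 m and z of insert2 in the frame of pocket1 below -0.0215 m and angle between insert2's own z axis and vertical below 0.08 rad) or (horizontal distance between insert2 and pocket2 below 0.006 m and z of insert2 in the frame of pocket2 below -0.0215 m and angle between insert2's own z axis and vertical below 0.08 rad) or (horizontal distance between insert2 and pocket3 below 0.006 m and z of insert2 in the frame of pocket3 below -0.0215 m and angle between insert2's own z axis and vertical below 0.08 rad)) and ((horizontal distance between insert3 and pocket0 below 0.006 m and z of insert3 in the frame of pocket0 below -0.0215 m and angle between insert3's own z axis and vertical below 0.08 rad) or (horizontal distance between insert3 and pocket1 below 0.006 m and z of insert3 in the frame of pocket1 below -0.0215 m and angle between insert3's own z axis and vertical below 0.08 rad) or (horizontal distance between insert3 and pocket2 below 0.006 m and z of insert3 in the frame of pocket2 below -0.0215 m and angle between insert3's own z axis and vertical below 0.08 rad) or (horizontal distance between insert3 and pocket3 below 0.006 m and z of insert3 in the frame of pocket3 below -0.0215 m and angle between insert3's own z axis and vertical below 0.08 rad)) and horizontal distance between cover and trough below 0.009 m and z of cover in the frame of trough between -0.008 and -0.0025 m and angle between cover's own z axis and vertical below 0.03 rad and x of scraper in the frame of mat between -0.045 and 0.045 m and y of scraper in the frame of mat between -0.04 and 0.04 m and z of scraper in the frame of mat between -0.005 and 0.009 m and angle between scraper's own z axis and vertical below 0.12 rad and linear speed of each of insert0, insert1, insert2, insert3, cover, scraper below 0.02 m/s); the robot touches nothing.
It fails at once if the fingers touch a chip (contact force between the fingers and chip0 above 1 N or contact force between the fingers and chip1 above 1 N or contact force between the fingers and chip2 above 1 N or contact force between the fingers and chip3 above 1 N or contact force between the fingers and chip4 above 1 N or contact force between the fingers and chip5 above 1 N).
It fails at once if a bystander is moved by more than 4 cm (distance of any of pipe_stub, bush, flat_bar, yellow_plate, plate_stack from where it was at the start of the episode above 0.04 m).
Of chip0, chip1, chip2, chip3, chip4, chip5 only 3 to 6 are there at a start; the rules pass over those that are not, and their reading is None.
Of insert0, insert1, insert2, insert3 only 2 to 4 are there at a start; the rules pass over those that are not, and their reading is None.
At some moment in a run one of insert0, insert1, insert2, insert3, cover, scraper may be knocked a few centimetres aside while the robot is not near it.
It also fails if it takes over 210 s, if anything falls off the work surface, if the arm or the gripper's body presses on something with over 40 N, if the wrist force passes 120 N, or if a joint passes its speed limit or range.

ROBOT

A 6-joint arm with a two-finger parallel gripper is mounted at the origin on the work surface. World frame = base frame: x ahead of the robot, y to its left, z up, the work surface at z = 0. Lengths are in m, angles in rad, forces in N, time in s.
With the tool pointing down it reaches from about 0.35 to 0.775 m from the base axis. Payload 7.3 kg.
Tool frame: the origin (TCP) lies at the very end of the fingers, on their centre line; the grasp point (between the pads) lies 19 mm behind it; z points along the fingers, y is the line along which they close (so a half turn about z gives the same grasp; the last joint's range is limited). The gripper opens to 92 mm and grips with 3 to 60 N. Pads are 19 mm wide; open, the fingers measure 130 mm over their backs; the gripper's body (75 mm by 190 mm) begins 47 mm behind the grasp point.
Start: joints at [-1.467, 0.342, 1.524, -0, 1.275, -0.146], TCP at [0.13, -0.509, 0.187] pointing down, gripper open.
Joint ranges: [-2.53, 2.53], [-0.77, 2.02], [0.04, 2.7], [-1, 4.14], [0.28, 2.66], [-3.11, 3.11]. Speed limits (rad/s): [2.57, 2.57, 3.14, 3.14, 3.14, 3.14].

INTERFACE

Orientations are given as [roll, pitch, yaw] about the fixed x, y, z axes, in that order (R = Rz(yaw) Ry(pitch) Rx(roll)).
In Python, from cell import telemetry, eyes, job gives the robot as it stands.
- The arm moves only by the tool apply_moves, never from a script. Its arguments are lists of equal length, an entry for each row: "delta_pos": the shift along the world's x, y, z each as a share of 0.4 m, from -1 to 1, a list of three; "dr": the turn, a rotation vector about the world's x, y, z each as a share of 0.5 rad, from -1 to 1, a list of three; "jaw": the opening, from 0 (shut) to 1 (fully open). A call has 1 to 8 rows; each row is the pose to reach, as a shift and turn from the pose commanded when the call began; what a row does not reach only later rows make up. A row lasts 1/12 s, in which the tool goes at most 41.7 mm and 7.16 degrees, less where a joint would pass 70% of its speed; a pose out of reach is approached as far as the arm can. A call with a number of a shift or a turn outside -1 to 1 is refused whole. A call with a gripper value outside its range is refused whole. The fingers move at their own pace and stop on an object; "force" is the grip in N (left out, the last holds). Time passes only in rows, so rows that repeat a pose let the fingers close. It gives the time, the measured TCP pose, the force, the opening and the grip force at its end, in the units of the state.
- telemetry.observe(): the state, without advancing time (a new reading comes with each control period).
- eyes.read_camera(name): name is "side" or "top" or "wrist"; returns the picture (420x560x3 uint8, red, green, blue); there is no depth.
- eyes.camera_model(name): a dict with "vertical_fov" (degrees; the focal length in pixels is half the picture's height over the tangent of half this angle, whatever the lens; pixels are square), "cx", "cy" (the principal point, pixels), "rvec" (rotation vector, rad) and "tvec" (3), from world to camera coordinates, as OpenCV has them; the wrist camera has in their place "hand_eye" (4x4, takes a point from camera to tool coordinates, whose origin is the TCP and whose axes are the flange's). Camera axes: x right, y down, z forward; pixel columns grow to the right and rows downward; lengths in m; the calibration is good to about 2 mm. The wrist camera is an equidistant fisheye: a pixel r from the principal point sees the ray r / f radians off the axis. A picture is of the moment at which its call begins: read the wrist's pose just before it. camera_model takes no time and is no camera call.
- job.hand_in(): hands the job in; it is judged then, once.
The state is a dict: "time": time; "qpos": joint angles; "qvel": joint speeds; "joint_efforts": joint torques, N m; "tool_pos": TCP position; "tool_rot": TCP orientation; "contact_force": force on the tool from outside, world axes, zero at the start; "torque": the same for the moment, N m; "opening": finger opening in m; "grip_force": force on a finger pad.
Only numpy, scipy, OpenCV 4.12 (cv2) and the standard library are available. Lean on these libraries where they do the work, as an engineer would, in place of code of your own. Each camera call takes 0.05 s, during which the arm holds its last target. There are 200 camera calls.

## Working session

There is one attempt and no reset: what is moved stays moved. The work goes in short steps, Python scripts to look and compute and a tool call to move; the robot and the scene stay as the last step left them, time stands still between calls to the robot, and variables do not carry over. Pictures are saved under pics/ and viewed, at most 14 in all, crops included, and the job is handed in when it is done.

Besides the shell and the picture viewer there is one more tool, called after "Emit:" by a JSON object that holds its "op" and its "data", one argument or row to a line. apply_moves: Moves the arm, as the interface text tells. Its arguments: {"type":"object","properties":{"delta_pos":{"type":"array"},"dr":{"type":"array"},"jaw":{"type":"array"},"force":{"type":"number"}},"required":["delta_pos","dr","jaw"]}

```bash
mkdir -p pics
cat > h.py <<'E'
import numpy as np, cv2
from cell import telemetry, eyes, job
from scipy.spatial.transform import Rotation as R
def model(n):
    m=eyes.camera_model(n); f=210/np.tan(np.radians(m["vertical_fov"])/2); return m,f
def shot(n,name):
    im=eyes.read_camera(n); cv2.imwrite(f"pics/{name}.png",im[:,:,::-1]); return im
def cast(n,uv,z,st=None):
    """pixels -> world points on plane z"""
    m,f=model(n); uv=np.atleast_2d(np.asarray(uv,float)); d=uv-[m["cx"],m["cy"]]
    if n!="wrist":
        Rm=cv2.Rodrigues(np.array(m["rvec"],float))[0]; t=np.array(m["tvec"],float).ravel()
        c=-Rm.T@t; ray=np.c_[d/f,np.ones(len(d))]@Rm
    else:
        st=st or telemetry.observe(); H=np.array(m["hand_eye"]); T=R.from_euler("xyz",st["tool_rot"]).as_matrix()
        r=np.linalg.norm(d,axis=1)+1e-9; th=r/f
        ray=np.c_[d/r[:,None]*np.sin(th)[:,None],np.cos(th)]@(T@H[:3,:3]).T
        c=T@H[:3,3]+np.array(st["tool_pos"])
    s=(np.asarray(z)-c[2])/ray[:,2]; return c+ray*s[:,None]
def proj(n,P):
    m,f=model(n); P=np.atleast_2d(P); Rm=cv2.Rodrigues(np.array(m["rvec"],float))[0]
    q=P@Rm.T+np.array(m["tvec"],float).ravel(); return q[:,:2]/q[:,2:]*f+[m["cx"],m["cy"]]
E
python3 - <<'E'
from h import *
shot("top","top0"); shot("side","side0")
print(telemetry.observe()); 
for n in("top","side","wrist"): print(eyes.camera_model(n))
E
```

```text
{'time': 0.1, 'qpos': array([-1.46701265e+00,  3.42670206e-01,  1.52491500e+00,  3.20086415e-06,
        1.27540163e+00, -1.45955814e-01]), 'qvel': array([-1.18802338e-04, -6.24298007e-04, -2.69970735e-03,  5.31163998e-04,
        1.08576058e-05,  6.47391707e-04]), 'joint_efforts': array([ 9.82642814e-04, -4.32003880e+01, -2.44694638e+01,  7.19205779e-02,
        5.26048732e-02, -4.66094934e-05]), 'tool_pos': array([ 0.12975621, -0.50828407,  0.18670786]), 'tool_rot': array([-3.14021374e+00, -2.05795750e-04,  2.49738412e-01]), 'contact_force': array([-0.97654834,  0.18513402, -0.28972464]), 'torque': array([-0.04961418, -0.01850439,  0.01648494]), 'grip_force': 0.0, 'opening': 0.09188034563086295}
{'vertical_fov': 46.672144076502356, 'cx': 279.52829882777576, 'cy': 207.07382473227753, 'rvec': array([ 2.11020856, -2.13505815,  0.20861187]), 'tvec': array([0.01722975, 0.4790497 , 1.41572815])}
{'vertical_fov': 56.50821533521109, 'cx': 281.4559195559171, 'cy': 214.7242705093976, 'rvec': array([ 2.31551563, -0.16234068,  0.09400614]), 'tvec': array([-0.47581793,  0.09669788,  1.01247651])}
{'vertical_fov': 65.70646984690485, 'cx': 284.08823508983534, 'cy': 213.1460666613485, 'hand_eye': array([[ 3.78107502e-04, -9.57712966e-01, -2.87725099e-01,
         7.81158530e-02],
       [ 9.99999233e-01,  2.27056722e-05,  1.23854921e-03,
         3.30618153e-04],
       [-1.17964165e-03, -2.87725347e-01,  9.57712239e-01,
        -1.97195271e-01],
       [ 0.00000000e+00,  0.00000000e+00,  0.00000000e+00,
         1.00000000e+00]])}
```

View pics/top0.png

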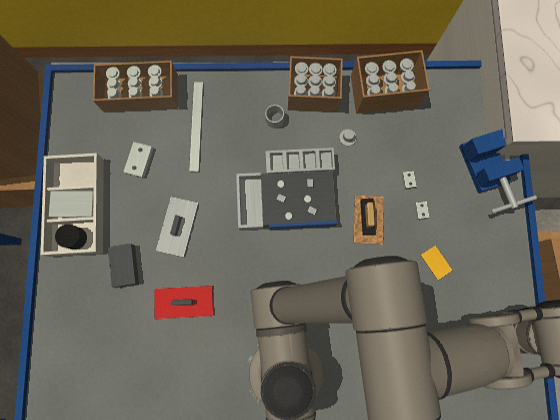

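View pics/side0.png

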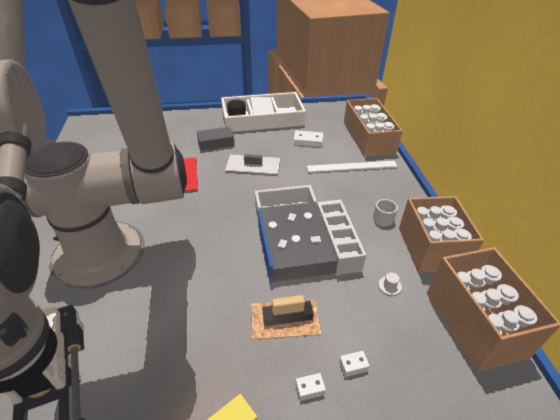

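Top view: fixture centre ~(300,200), trough (250,200), strip of pockets (300,160), six chips on the plate, scraper on its mat (369,218), inserts (410,180) and (422,210), plate stack (139,160). Cover candidates are grey (178,226) and red (183,302). The grey steel one fits, since red is excluded. I'll enlarge to confirm.

Run:
```python
import cv2,numpy as np
im=cv2.imread("pics/top0.png")
a=cv2.resize(im[140:240,230:430],None,fx=4,fy=4,interpolation=cv2.INTER_CUBIC)
b=cv2.resize(im[190:265,145:220],(200,200),interpolation=cv2.INTER_CUBIC)
c=cv2.resize(im[270:330,145:220],(200,160),interpolation=cv2.INTER_CUBIC)
d=cv2.resize(im[135:185,110:170],(200,167),interpolation=cv2.INTER_CUBIC)
o=np.zeros((600,800,3),np.uint8); o[:400]=a; o[400:,:200]=b; o[400:560,200:400]=c; o[400:567,400:600]=d
cv2.imwrite("pics/c1.png",o)
```

```text
(no output)
```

View pics/c1.png

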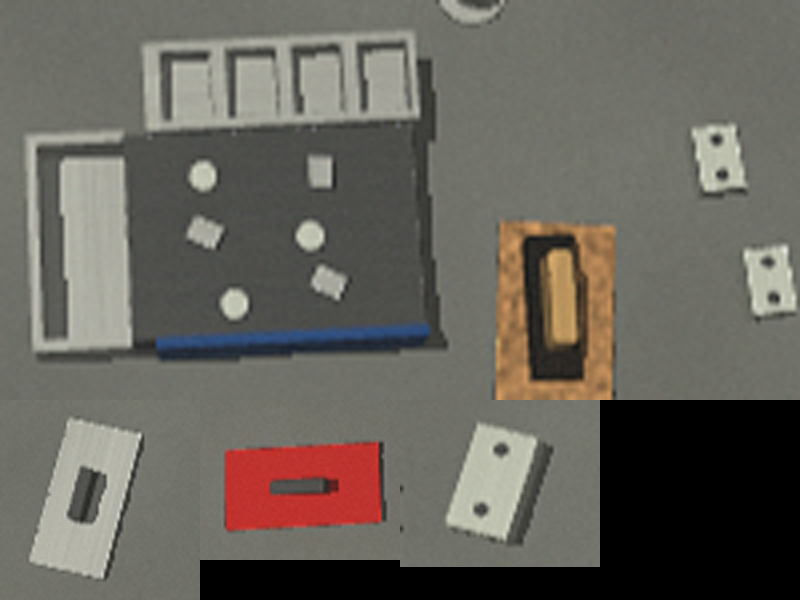

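The crop confirms the steel cover with its bar grip at (178,226); the red one is excluded, the block at (139,160) is the larger plate stack, and the small two-hole blocks at (410,180) and (422,210) are the inserts. Six chips. Next, positions.

Run:
```python
from h import *
np.set_printoptions(precision=4,suppress=True)
cr=lambda p:(np.array(p,float)+.5)/4-.5+[230,140]
S=cast("top",cr([(143,43),(415,31),(420,119),(147,131)]),.062); print("strip",S[:,:2])
T=cast("top",cr([(25,135),(33,352)]),.05); print("trough L",T[:,:2])
im=cv2.imread("pics/top0.png"); hsv=cv2.cvtColor(im,cv2.COLOR_BGR2HSV)
up=cv2.resize(im,None,fx=4,fy=4,interpolation=cv2.INTER_CUBIC); g=cv2.cvtColor(up,cv2.COLOR_BGR2GRAY)
hs=cv2.cvtColor(up,cv2.COLOR_BGR2HSV)
def blobs(name,mask,box,z,amin):
    x0,y0,x1,y1=[4*v for v in box]
    cs,_=cv2.findContours(mask[y0:y1,x0:x1].astype(np.uint8),cv2.RETR_EXTERNAL,cv2.CHAIN_APPROX_NONE)
    for c in cs:
        if cv2.contourArea(c)<amin: continue
        p=((c[:,0]+[x0,y0])+.5)/4-.5; w=cast("top",p,z)[:,:2].astype(np.float32)
        print(name,cv2.minAreaRect(w*1000), p.mean(0))
blobs("chip",g>140,(266,178,334,222),.057,100)
blobs("insert",g>140,(395,165,440,225),.024,300)
blobs("cover",(g>135),(150,190,205,262),.010,2000)
blobs("covergrip",(g<90),(165,205,190,245),.042,200)
blobs("mat",(hs[...,0]<20)&(hs[...,1]>80),(350,190,388,246),.003,2000)
blobs("grip",(hs[...,0]<25)&(hs[...,1]>60)&(g>120),(360,198,378,232),.062,500)
blobs("blue",(hs[...,0]>100)&(hs[...,0]<130)&(hs[...,1]>120),(262,215,345,235),.062,500)
blobs("plate",(g<85),(262,165,340,230),.05,500)
```

```text
strip [[ 0.6521  0.0526]
 [ 0.6593 -0.1544]
 [ 0.59   -0.1558]
 [ 0.583   0.05  ]]
trough L [[0.5841 0.1429]
 [0.4177 0.1361]]
chip ((451.5045166015625, -13.726669311523438), (19.547008514404297, 20.24964141845703), 44.60857009887695) [288.1783 215.4683]
chip ((466.8211975097656, -83.94270324707031), (23.16067123413086, 18.178672790527344), 64.72176361083984) [311.6972 210.1528]
chip ((502.4911804199219, -70.99378204345703), (20.202693939208984, 19.997316360473633), 44.584716796875) [307.0883 198.4283]
chip ((505.6227111816406, 7.972846031188965), (22.670169830322266, 18.04413604736328), 62.229637145996094) [280.7486 197.6952]
chip ((549.0693359375, 8.666903495788574), (20.76915168762207, 20.210634231567383), 38.824100494384766) [280.2533 183.4836]
chip ((551.1138305664062, -79.44110107421875), (15.825243949890137, 21.68537139892578), 88.6986083984375) [309.6643 182.389 ]
insert ((471.24444580078125, -423.38275146484375), (51.911312103271484, 35.389320373535156), 5.775346755981445) [422.1973 209.3786]
insert ((567.8462524414062, -389.8234558105469), (51.831092834472656, 35.7062339782
[... 236 characters left out ...]
529297, 59.775428771972656), 76.50260925292969) [176.5011 226.0636]
mat ((446.57275390625, -261.8165588378906), (91.39627075195312, 151.5419464111328), 86.13665008544922) [368.4474 219.4622]
grip ((453.77972412109375, -256.66949462890625), (68.79496765136719, 18.617252349853516), 0.7677163481712341) [370.1675 213.7241]
grip ((450.7994079589844, -273.17803955078125), (13.430459022521973, 101.56060028076172), 89.3500747680664) [376.5892 213.3992]
blue ((423.0361328125, -56.339569091796875), (12.544132232666016, 201.79306030273438), 2.2961089611053467) [302.6746 224.01  ]
plate ((509.6660461425781, -51.837158203125), (233.8605194091797, 198.31039428710938), 89.7136459350586) [301.8152 197.5033]
```

Emit:
{"op": "apply_moves", "data": {
  "delta_pos": [
    [0.81,0.63,0],
    [0.81,0.63,0],
    [0.81,0.63,0],
    [0.81,0.63,0],
    [0.81,0.63,0],
    [0.81,0.63,0],
    [0.81,0.63,0],
    [0.81,0.63,0]
  ],
  "dr": [
    [0,0,-0.5],
    [0,0,-0.5],
    [0,0,-0.5],
    [0,0,-0.5],
    [0,0,-0.5],
    [0,0,-0.5],
    [0,0,-0.5],
    [0,0,-0.5]
  ],
  "jaw": [1,1,1,1,1,1,1,1]
}}

```text
time: 0.77
tool_pos: [0.3893, -0.3061, 0.1872]
tool_rot: [-3.141, 0.0, -0.0]
contact_force: [1.7, -0.5, 0.5]
opening: 0.0918
grip_force: 0.0
```

Emit:
{"op": "apply_moves", "data": {
  "delta_pos": [
    [0.155,0.12,0],
    [0.155,0.12,0],
    [0.155,0.12,0],
    [0.155,0.12,0]
  ],
  "dr": [
    [0,0,0],
    [0,0,0],
    [0,0,0],
    [0,0,0]
  ],
  "jaw": [1,1,1,1]
}}

```text
time: 1.1
tool_pos: [0.4511, -0.2582, 0.1868]
tool_rot: [-3.141, 0.001, 0.004]
contact_force: [0.6, -1.1, -0.6]
opening: 0.0918
grip_force: 0.0
```

Run:
```python
from h import *
print(telemetry.observe()["tool_pos"])
shot("wrist","w1"); shot("top","top1")
```

```text
[ 0.45111461 -0.25822844  0.18676108]
```

View pics/w1.png

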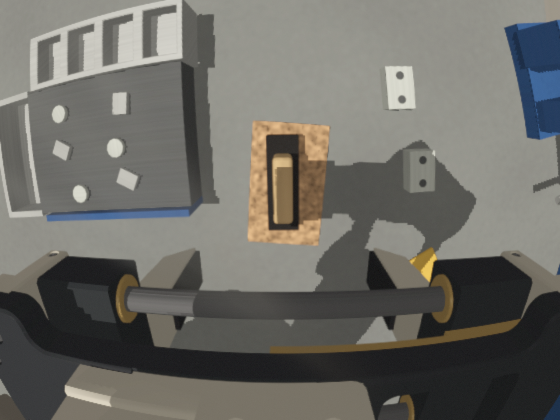

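View pics/top1.png

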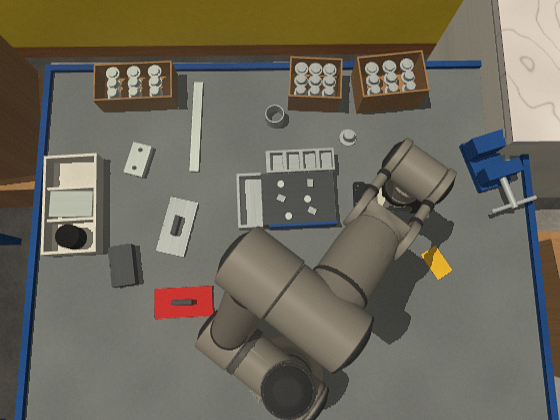

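Wrist view: the scraper's wooden grip spans ~(284,152..224) on the cork mat, with inserts at (400,88) and (420,170). Top view: the previously hidden area shows only the yellow plate, so there are just two inserts.

```bash
cat >> h.py <<'E'
def wblobs(im,mask,box,z,amin,st=None,cam="wrist"):
    x0,y0,x1,y1=box; out=[]
    m=cv2.resize(mask[y0:y1,x0:x1].astype(np.float32),None,fx=4,fy=4,interpolation=cv2.INTER_LINEAR)>.5
    cs,_=cv2.findContours(m.astype(np.uint8),cv2.RETR_EXTERNAL,cv2.CHAIN_APPROX_NONE)
    for c in cs:
        if cv2.contourArea(c)<16*amin: continue
        p=(c[:,0]+.5)/4-.5+[x0,y0]; w=cast(cam,p,z,st)[:,:2]*1000
        (c_,s_,a_)=cv2.minAreaRect(w.astype(np.float32)); out.append((np.round(c_,1),np.round(s_,1),round(a_,1),np.round(p.mean(0),0)))
    return out
E
python3 - <<'E'
from h import *
im=cv2.imread("pics/w1.png"); hs=cv2.cvtColor(im,cv2.COLOR_BGR2HSV); g=cv2.cvtColor(im,cv2.COLOR_BGR2GRAY)
print(hs[200,284],hs[160,282],hs[180,310],hs[235,290])
print("blk",wblobs(im,g<45,(262,125,310,236),.027,100))
print("mat",wblobs(im,((hs[...,0]<25)&(hs[...,1]>70))|(g<45),(235,110,340,255),.003,100))
print("ins",wblobs(im,g>120,(370,50,425,120),.024,100))
for c in [(274,153),(292,153),(294,223),(274,224)]: print(cast("wrist",c,.065)[0])
for t in (30,25): 
    print("grip",wblobs(im,(hs[...,0]<25)&(hs[...,1]>70)&(hs[...,2]>t),(272,150,297,227),.065,100))
E
```

```text
[ 18 104 132] [ 18  94 211] [ 15 114 119] [ 16 103 200]
blk [(array([ 447.1, -271.8]), array([11.1, 85.6]), 89.5, array([295., 190.]))]
mat [(array([ 448.2, -263.9]), array([ 90.8, 150.7]), 86.3, array([287., 182.]))]
ins [(array([ 572.9, -389.3]), array([87.3, 67.8]), 0.6, array([397.,  84.]))]
[ 0.49352773 -0.25065014  0.065     ]
[ 0.49352647 -0.26831711  0.065     ]
[ 0.42122398 -0.27084115  0.065     ]
[ 0.42012858 -0.25013484  0.065     ]
grip [(array([ 456.9, -258.9]), array([74.2, 22.1]), 0.4, array([283., 188.]))]
grip [(array([ 456.9, -258.9]), array([74.2, 22.1]), 0.4, array([283., 188.]))]
```

Emit:
{"op": "apply_moves", "data": {
  "delta_pos": [
    [0.01,0,-0.1],
    [0.01,0,-0.2],
    [0.01,0,-0.28],
    [0.01,0,-0.34],
    [0.01,0,-0.385],
    [0.01,0,-0.385],
    [0.01,0,-0.385],
    [0.01,0,-0.385]
  ],
  "dr": [
    [0,0,0],
    [0,0,0],
    [0,0,0],
    [0,0,0],
    [0,0,0],
    [0,0,0],
    [0,0,0],
    [0,0,0]
  ],
  "jaw": [1,1,1,1,1,1,0,0],
  "force": 45
}}

```text
time: 1.87
tool_pos: [0.4543, -0.2611, 0.0346]
tool_rot: [3.14, -0.001, -0.002]
contact_force: [-0.1, -0.0, 0.5]
opening: 0.0828
grip_force: 0.0
```

Emit:
{"op": "apply_moves", "data": {
  "delta_pos": [
    [0,0,0],
    [0,0,0],
    [0,0,0],
    [0,0,0],
    [0,0,0],
    [0,0,0],
    [0,0,0],
    [0,0,0]
  ],
  "dr": [
    [0,0,0],
    [0,0,0],
    [0,0,0],
    [0,0,0],
    [0,0,0],
    [0,0,0],
    [0,0,0],
    [0,0,0]
  ],
  "jaw": [0,0,0,0,0,0,0,0],
  "force": 45
}}

```text
time: 2.53
tool_pos: [0.4542, -0.2598, 0.0333]
tool_rot: [3.142, 0.0, -0.0]
contact_force: [-0.0, 0.3, 0.1]
opening: 0.0296
grip_force: 0.0
```

Emit:
{"op": "apply_moves", "data": {
  "delta_pos": [
    [0,0,0],
    [0,0,0],
    [0,0,0],
    [0,0,0],
    [0,0,0.05],
    [0,0,0.1],
    [0,0,0.18],
    [0,0,0.18]
  ],
  "dr": [
    [0,0,0],
    [0,0,0],
    [0,0,0],
    [0,0,0],
    [0,0,0],
    [0,0,0.04],
    [0,0,0.076],
    [0,0,0.076]
  ],
  "jaw": [0,0,0,0,0,0,0,0],
  "force": 45
}}

```text
time: 3.2
tool_pos: [0.4568, -0.2619, 0.1106]
tool_rot: [3.136, -0.007, 0.039]
contact_force: [1.1, -1.4, 0.9]
opening: 0.0009
grip_force: 0.0
```

Run:
```python
from h import *
print(telemetry.observe())
shot("wrist","w2");
```

```text
{'time': 3.2, 'qpos': array([-6.66072767e-01,  4.14050069e-01,  1.64230143e+00, -4.77364184e-05,
        1.07591626e+00,  8.65943554e-01]), 'qvel': array([-0.00209577,  0.04629212,  0.0621979 , -0.00097638, -0.10368688,
        0.02700835]), 'joint_efforts': array([ 5.77115093e-02, -4.29576337e+01, -1.99472988e+01,  4.02736128e-02,
        1.19219799e+00, -2.42170952e-01]), 'tool_pos': array([ 0.45684554, -0.2618761 ,  0.11057564]), 'tool_rot': array([ 3.13551859, -0.00707544,  0.03882397]), 'contact_force': array([ 1.09041712, -1.39929058,  0.9402314 ]), 'torque': array([ 0.01668533, -0.08842172, -0.06093913]), 'grip_force': 0.0, 'opening': 0.0009204912353033999}
```

View pics/w2.png

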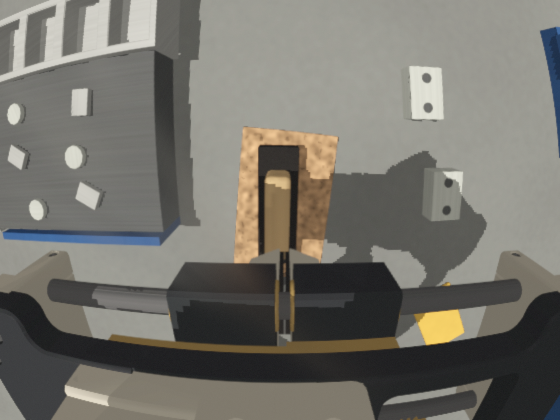

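The fingers closed on nothing; the scraper is still on the mat, grip at ~(278,210), block front edge (278,147). Re-measuring.

Run:
```python
from h import *
for n,z,ps in (("griptop",.065,[(266,172),(290,172),(292,248)]),("blk front",.027,[(259,147),(298,147)]),("blk rear R",.027,[(300,240)]),("mat",.003,[(246,127),(338,138),(235,262)])):
    print(n,cast("wrist",ps,z).round(4)[:,:2].tolist())
```

```text
griptop [[0.4938, -0.247], [0.4944, -0.2649], [0.4333, -0.2692]]
blk front [[0.5092, -0.2387], [0.5104, -0.272]]
blk rear R [[0.4258, -0.278]]
mat [[0.5256, -0.2244], [0.5189, -0.3103], [0.3896, -0.2142]]
```

Emit:
{"op": "apply_moves", "data": {
  "delta_pos": [
    [0,0,0],
    [0,0,0],
    [0,0,0],
    [0,0,0],
    [0,0,0],
    [0,0,0],
    [0,0,0],
    [0,0,0]
  ],
  "dr": [
    [0,0,-0.05],
    [0,0,-0.05],
    [0,0,-0.05],
    [0,0,-0.05],
    [0,0,-0.05],
    [0,0,-0.05],
    [0,0,-0.05],
    [0,0,-0.05]
  ],
  "jaw": [0.8,0.8,0.8,0.8,0.8,0.8,0.8,0.8]
}}

```text
time: 3.92
tool_pos: [0.4541, -0.2598, 0.1052]
tool_rot: [-3.142, 0.0, 0.013]
contact_force: [1.2, -0.6, -0.6]
opening: 0.0492
grip_force: 0.0
```

Emit:
{"op": "apply_moves", "data": {
  "delta_pos": [
    [0.005,0.007,-0.1],
    [0.005,0.007,-0.18],
    [0.005,0.007,-0.18],
    [0.005,0.007,-0.18],
    [0.005,0.007,-0.18],
    [0.005,0.007,-0.18],
    [0.005,0.007,-0.18],
    [0.005,0.007,-0.18]
  ],
  "dr": [
    [0,0,0],
    [0,0,0],
    [0,0,0],
    [0,0,0],
    [0,0,0],
    [0,0,0],
    [0,0,0],
    [0,0,0]
  ],
  "jaw": [0.6,0.6,0.6,0.3,0.3,0.3,0.3,0.3]
}}

```text
time: 4.58
tool_pos: [0.4569, -0.2577, 0.0348]
tool_rot: [3.14, -0.002, 0.013]
contact_force: [-1.1, 0.2, 0.2]
opening: 0.0289
grip_force: 0.0
```

Emit:
{"op": "apply_moves", "data": {
  "delta_pos": [
    [0,0,0],
    [0,0,0],
    [0,0,0],
    [0,0,0],
    [0,0,0],
    [0,0,0]
  ],
  "dr": [
    [0,0,0],
    [0,0,0],
    [0,0,0],
    [0,0,0],
    [0,0,0],
    [0,0,0]
  ],
  "jaw": [0,0,0,0,0,0],
  "force": 45
}}

```text
time: 5.08
tool_pos: [0.4561, -0.257, 0.0333]
tool_rot: [-3.142, 0.0, 0.013]
contact_force: [0.1, -0.2, -1.2]
opening: 0.0003
grip_force: 0.0
```

Run:
```python
from h import *
a=shot("wrist","w3"); b=shot("side","s3")
o=np.zeros((600,800,3),np.uint8); o[:300,:400]=cv2.resize(a,(400,300)); o[:300,400:]=cv2.resize(b,(400,300))
o[300:,:400]=cv2.resize(b[250:370,210:370],(400,300),interpolation=cv2.INTER_CUBIC); o[300:,400:]=cv2.resize(a[110:290,160:400],(400,300))
cv2.imwrite("pics/c3.png",o[:,:,::-1])
```

```text
(no output)
```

View pics/c3.png

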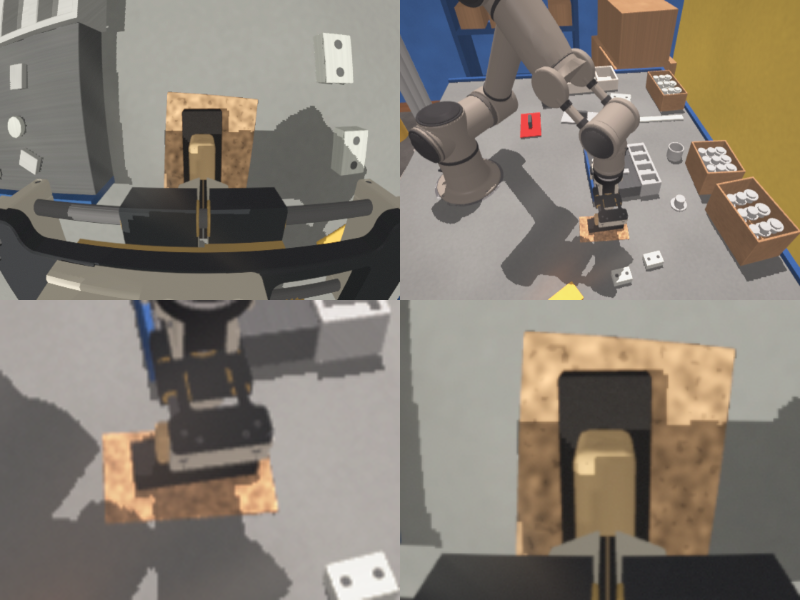

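Run:
```python
from h import *
cw=lambda x,y:(160+(x-400)*.6,110+(y-300)*.6)
for n,z,ps in (("griptopfront",.065,[cw(580,432),cw(630,432)]),("blk front",.027,[cw(560,372),cw(650,372)]),("mat",.003,[cw(524,333),cw(735,350)])):
    print(n,cast("wrist",ps,z).round(4)[:,:2].tolist())
T=telemetry.observe(); print(T["tool_pos"],T["opening"],T["grip_force"])
# TCP, pad and grip heights projected in the side view
print(proj("side",[[.456,-.257,.033],[.456,-.257,.065],[.491,-.257,.065],[.421,-.257,.065],[.511,-.257,.003],[.401,-.257,.003]]).round(1))
# both-view triangulation of original grip: side0 grip top corners
print(cast("side",[(272,298),(304,296)],.065)[:,:2], cast("top",[(370,213.7)],.065)[:,:2])
```

```text
griptopfront [[0.4976, -0.2486], [0.4978, -0.2642]]
blk front [[0.5123, -0.2392], [0.5127, -0.2731]]
mat [[0.5263, -0.222], [0.5208, -0.3112]]
[ 0.45612605 -0.25705203  0.03328896] 0.00018716798729543656 0.0
[[287.6 308.5]
 [288.  300. ]
 [304.  298.2]
 [271.8 301.9]
 [311.2 313.2]
 [262.9 319. ]]
[[ 0.42274098 -0.24728836]
 [ 0.49194639 -0.25150817]] [[ 0.45252863 -0.25556611]]
```

Run:
```python
import cv2,numpy as np
a=cv2.imread("pics/w3.png"); b=cv2.imread("pics/s3.png")
o=np.zeros((600,800,3),np.uint8)
o[:,:400]=cv2.resize(b[260:335,255:305+0],(400,600),interpolation=cv2.INTER_CUBIC)
o[:,400:]=cv2.resize(a[170:350,224:344],(400,600),interpolation=cv2.INTER_CUBIC)
cv2.imwrite("pics/c4.png",o)
```

```text
(no output)
```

View pics/c4.png

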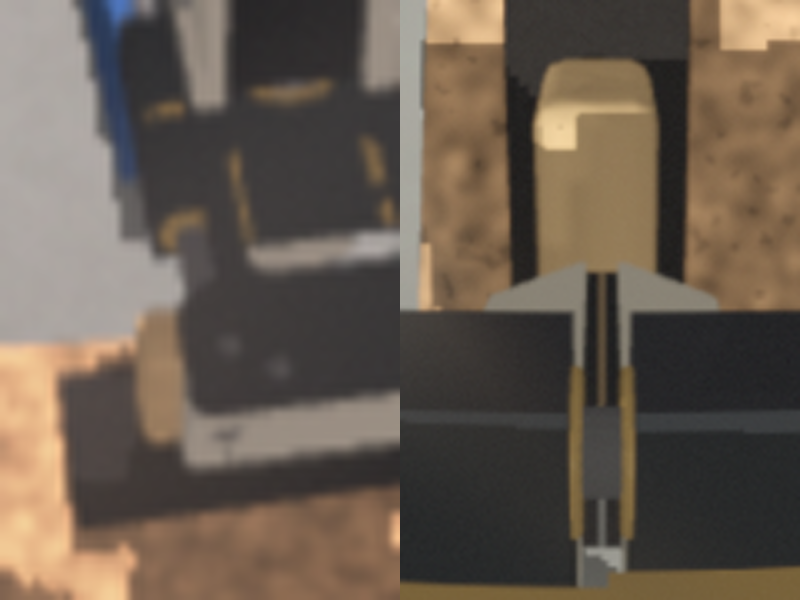

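Emit:
{"op": "apply_moves", "data": {
  "delta_pos": [
    [0,0,0],
    [0,0,0],
    [0,0,0],
    [0,0,0],
    [0,0,0],
    [0,0,0]
  ],
  "dr": [
    [0,0,0],
    [0,0,0],
    [0,0,0],
    [0,0,0],
    [0,0,0],
    [0,0,0]
  ],
  "jaw": [0.3,0.3,0.3,0.3,0.3,0.3],
  "force": 15
}}

```text
time: 5.68
tool_pos: [0.4561, -0.257, 0.0333]
tool_rot: [3.142, 0.0, 0.013]
contact_force: [0.0, 0.6, -0.5]
opening: 0.027
grip_force: 0.0
```

Emit:
{"op": "apply_moves", "data": {
  "delta_pos": [
    [0,0,0],
    [0,0,0]
  ],
  "dr": [
    [0,0,0],
    [0,0,0]
  ],
  "jaw": [0,0]
}}

```text
time: 5.85
tool_pos: [0.4562, -0.257, 0.0333]
tool_rot: [3.141, 0.0, 0.013]
contact_force: [-0.3, -0.2, -0.6]
opening: 0.0185
grip_force: 0.0
```

Emit:
{"op": "apply_moves", "data": {
  "delta_pos": [
    [0,0,0],
    [0,0,0]
  ],
  "dr": [
    [0,0,0],
    [0,0,0]
  ],
  "jaw": [0,0]
}}

```text
time: 6.02
tool_pos: [0.4562, -0.2571, 0.0333]
tool_rot: [3.141, -0.0, 0.013]
contact_force: [0.2, -0.6, 0.4]
opening: 0.0055
grip_force: 0.0
```

Emit:
{"op": "apply_moves", "data": {
  "delta_pos": [
    [0,0.05,0],
    [0,0.05,0],
    [0,0.05,0]
  ],
  "dr": [
    [0,0,0],
    [0,0,0],
    [0,0,0]
  ],
  "jaw": [0,0,0]
}}

```text
time: 6.27
tool_pos: [0.4562, -0.2366, 0.0334]
tool_rot: [3.142, 0.0, 0.014]
contact_force: [0.6, -0.4, 1.0]
opening: 0.0005
grip_force: 0.0
```

Run:
```python
from h import *
st=telemetry.observe(); print(st["tool_pos"],st["opening"],st["grip_force"],st["contact_force"])
im=eyes.read_camera("wrist")[:,:,::-1].copy(); cv2.imwrite("pics/w4.png",im); g=cv2.cvtColor(im,cv2.COLOR_BGR2GRAY); hs=cv2.cvtColor(im,cv2.COLOR_BGR2HSV)
print("dark",wblobs(im,g<50,(230,120,340,230),.027,50,st))
print("mat",wblobs(im,((hs[...,0]<25)&(hs[...,1]>70)),(200,100,370,235),.003,100,st))
```

```text
[ 0.45615119 -0.23664888  0.03339343] 0.000520742888929581 0.0 [ 0.64871103 -0.44624806  0.99528683]
dark [(array([ 475.6, -242.5]), array([27.1,  8.1]), 0.0, array([293., 210.])), (array([ 476.6, -269.1]), array([28.9,  8.3]), 3.6, array([337., 206.])), (array([ 511.4, -255. ]), array([ 3. , 32.8]), 2.6, array([314., 155.]))]
mat [(array([ 467.6, -262.2]), array([35.9, 30.5]), 1.1, array([317., 213.])), (array([ 488.5, -259.3]), array([77.8, 85.8]), 0.6, array([313., 180.]))]
```

Emit:
{"op": "apply_moves", "data": {
  "delta_pos": [
    [0,-0.05,0],
    [0,-0.05,0],
    [0,-0.05,-0.02],
    [0,-0.05,-0.02]
  ],
  "dr": [
    [0,0,0],
    [0,0,0],
    [0,0,0],
    [0,0,0]
  ],
  "jaw": [0,0,0,0]
}}

```text
time: 6.65
tool_pos: [0.457, -0.2584, 0.0259]
tool_rot: [3.139, -0.002, 0.012]
contact_force: [1.3, -3.2, 7.0]
opening: 0.0001
grip_force: 3.9
```

Emit:
{"op": "apply_moves", "data": {
  "delta_pos": [
    [0,0,-0.01],
    [0,0,-0.01]
  ],
  "dr": [
    [0,0,0],
    [0,0,0]
  ],
  "jaw": [0,0]
}}

```text
time: 6.82
tool_pos: [0.4572, -0.2586, 0.0256]
tool_rot: [3.137, -0.003, 0.013]
contact_force: [-9.5, 2.2, 39.1]
opening: 0.0005
grip_force: 19.7
```

Emit:
{"op": "apply_moves", "data": {
  "delta_pos": [
    [0,0,-0.01],
    [0,0,-0.01]
  ],
  "dr": [
    [0,0,0],
    [0,0,0]
  ],
  "jaw": [0,0]
}}

```text
time: 6.98
tool_pos: [0.4574, -0.2588, 0.0253]
tool_rot: [3.135, -0.005, 0.014]
contact_force: [-19.6, 8.8, 73.4]
opening: 0.0006
grip_force: 36.6
```

Emit:
{"op": "apply_moves", "data": {
  "delta_pos": [
    [0,0,0.05],
    [0,0,0.15],
    [0,0,0.15],
    [0,0,0.15],
    [0,0,0.15],
    [0,0,0.15],
    [0,0,0.15],
    [0,0,0.15]
  ],
  "dr": [
    [0,0,0],
    [0,0,0],
    [0,0,0],
    [0,0,0],
    [0,0,0],
    [0,0,0],
    [0,0,0],
    [0,0,0]
  ],
  "jaw": [0,0,0.75,0.75,0.75,0.75,0.75,0.75]
}}

```text
time: 7.65
tool_pos: [0.4556, -0.2566, 0.0761]
tool_rot: [-3.14, 0.002, 0.013]
contact_force: [0.1, -0.4, -0.1]
opening: 0.036
grip_force: 0.0
```

Run:
```python
from h import *
st=telemetry.observe(); print(st["tool_pos"],st["opening"])
im=eyes.read_camera("wrist")[:,:,::-1].copy(); cv2.imwrite("pics/w5.png",im)
b=eyes.read_camera("side")[:,:,::-1]
o=np.zeros((600,800,3),np.uint8); o[:420,:400]=im[:,80:480]; o[:420,400:]=cv2.resize(b[230:356,220:340],(400,420),interpolation=cv2.INTER_CUBIC)
cv2.imwrite("pics/c5.png",o)
```

```text
[ 0.45557121 -0.2565771   0.07611394] 0.03596601740645651
```

View pics/c5.png

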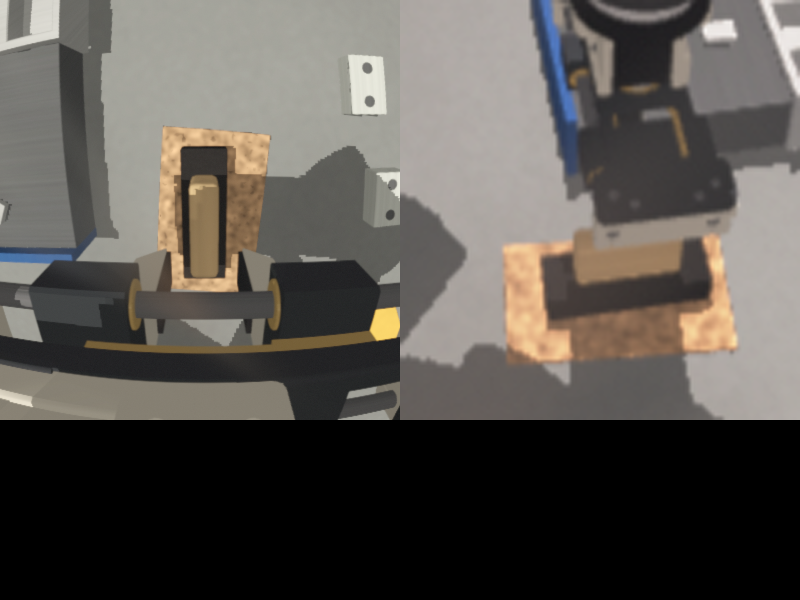

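Crop: the scraper is undamaged on the mat; the gripper's grey lower edge is at side pixels ~(280,303)–(317,299). I'll work out how high that edge really is.

Run:
```python
from h import *
for y in (-.2566-.018,-.2566-.037):
  for z in (.065,.076,.095,.115,.135): print(round(y,3),z,proj("side",[[.456-.0,y,z]]).round(1))
```

```text
-0.275 0.065 [[289.3 307. ]]
-0.275 0.076 [[289.5 303.9]]
-0.275 0.095 [[289.8 298.6]]
-0.275 0.115 [[290.1 292.8]]
-0.275 0.135 [[290.4 286.8]]
-0.294 0.065 [[290.8 314.7]]
-0.294 0.076 [[291.  311.7]]
-0.294 0.095 [[291.3 306.4]]
-0.294 0.115 [[291.6 300.7]]
-0.294 0.135 [[292.  294.7]]
```

Geometry check: the visible fingertip corners (wrist row 251, ±34 px), the side edge row and the contact at TCP 0.026 (against a grip top of 0.065) all say the same thing. The real fingertips end about 39 mm short of the reported TCP, so both grasps closed above the grip. I'll go lower, watching the force.

Emit:
{"op": "apply_moves", "data": {
  "delta_pos": [
    [0,0,0],
    [0,0,0],
    [0,0,0],
    [0,0,-0.1],
    [0,0,-0.16],
    [0,0,-0.18],
    [0,0,-0.18]
  ],
  "dr": [
    [0,0,0],
    [0,0,0],
    [0,0,0],
    [0,0,0],
    [0,0,0],
    [0,0,0],
    [0,0,0]
  ],
  "jaw": [0.75,0.75,0.75,0.75,0.75,0.75,0.75]
}}

```text
time: 8.33
tool_pos: [0.4549, -0.2561, 0.0036]
tool_rot: [-3.139, 0.003, 0.013]
contact_force: [-0.3, -0.3, -0.1]
opening: 0.0687
grip_force: 0.0
```

Emit:
{"op": "apply_moves", "data": {
  "delta_pos": [
    [0,0,-0.015],
    [0,0,-0.03],
    [0,0,-0.03],
    [0,0,-0.03],
    [0,0,-0.03],
    [0,0,-0.03],
    [0,0,-0.03],
    [0,0,-0.03]
  ],
  "dr": [
    [0,0,0],
    [0,0,0],
    [0,0,0],
    [0,0,0],
    [0,0,0],
    [0,0,0],
    [0,0,0],
    [0,0,0]
  ],
  "jaw": [0.75,0.75,0,0,0,0,0,0],
  "force": 45
}}

```text
time: 9.0
tool_pos: [0.4563, -0.2572, -0.0064]
tool_rot: [3.141, -0.0, 0.013]
contact_force: [0.9, -0.2, -0.7]
opening: 0.0334
grip_force: 0.0
```

Emit:
{"op": "apply_moves", "data": {
  "delta_pos": [
    [0,0,0],
    [0,0,0],
    [0,0,0],
    [0,0,0]
  ],
  "dr": [
    [0,0,0],
    [0,0,0],
    [0,0,0],
    [0,0,0]
  ],
  "jaw": [0,0,0,0],
  "force": 45
}}

```text
time: 9.33
tool_pos: [0.4561, -0.2569, -0.0067]
tool_rot: [-3.141, 0.0, 0.013]
contact_force: [0.4, 1.1, 0.9]
opening: 0.0198
grip_force: 45.0
```

Emit:
{"op": "apply_moves", "data": {
  "delta_pos": [
    [0,0,0.08],
    [0,0,0.18],
    [0,0,0.19],
    [0.04,0.1,0.19],
    [0.085,0.2,0.19],
    [0.085,0.3,0.19],
    [0.085,0.3,0.19],
    [0.085,0.3,0.19]
  ],
  "dr": [
    [0,0,0],
    [0,0,0],
    [0,0,0.05],
    [0,0,0.05],
    [0,0,0.05],
    [0,0,0.05],
    [0,0,0.05],
    [0,0,0.05]
  ],
  "jaw": [0,0,0,0,0,0,0,0]
}}

```text
time: 10.0
tool_pos: [0.4897, -0.1346, 0.0689]
tool_rot: [-3.141, 0.002, 0.042]
contact_force: [0.3, -0.7, -2.3]
opening: 0.0196
grip_force: 45.0
```

Run:
```python
from h import *
st=telemetry.observe(); print(st["tool_pos"],st["tool_rot"],st["opening"])
im=shot("wrist","w6")
```

```text
[ 0.48972093 -0.13464138  0.06890929] [-3.14098793e+00  1.51110125e-03  4.18872694e-02] 0.019565845728834543
```

View pics/w6.png

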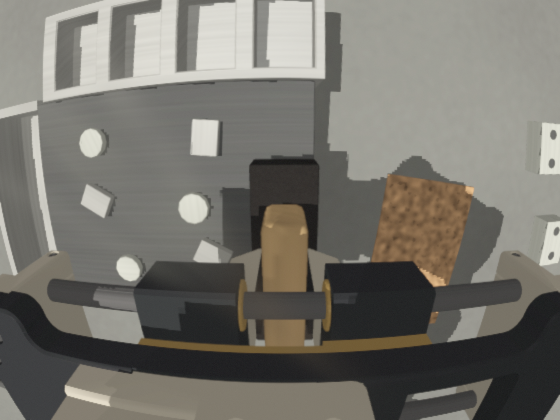

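Wrist view: scraper held at (285,230) over the plate's -y end with all chips to its left. The strip's inner edge runs (46,100)–(323,76), with pocket lower corners visible. I'll refine the fixture pose from these.

Run:
```python
from h import *
np.set_printoptions(precision=4,suppress=True)
st=telemetry.observe()
print("strip inner",cast("wrist",[(46,100),(323,76)],.062,st)[:,:2])
print("plate right edge",cast("wrist",[(314,82),(314,140)],.05,st)[:,:2])
print("pocket low edge corners (left,right)",cast("wrist",[(57,94),(95,88),(112,85),(157,78),(175,76),(232,70),(250,69),(313,67)],.062,st)[:,:2])
print("scraper front",cast("wrist",[(250,161),(319,161)],st["tool_pos"][2]+.0097+.024,st)[:,:2])
```

```text
strip inner [[ 0.5881  0.0455]
 [ 0.5963 -0.1566]]
plate right edge [[ 0.5934 -0.1522]
 [ 0.5547 -0.1541]]
pocket low edge corners (left,right) [[ 0.5914  0.0339]
 [ 0.5919 -0.0019]
 [ 0.5927 -0.0162]
 [ 0.5948 -0.0504]
 [ 0.5954 -0.063 ]
 [ 0.5982 -0.1002]
 [ 0.5988 -0.1114]
 [ 0.6016 -0.1502]]
scraper front [[ 0.546  -0.1172]
 [ 0.5475 -0.1522]]
```

Emit:
{"op": "apply_moves", "data": {
  "delta_pos": [
    [0.01,0,-0.03],
    [0.01,0,-0.06],
    [0.01,0,-0.07],
    [0.01,0,-0.07],
    [0.01,0,-0.07]
  ],
  "dr": [
    [0,0,0],
    [0,0,0],
    [0,0,0],
    [0,0,0],
    [0,0,0]
  ],
  "jaw": [0,0,0,0,0]
}}

```text
time: 10.47
tool_pos: [0.4939, -0.1382, 0.0407]
tool_rot: [-3.141, 0.001, 0.036]
contact_force: [0.3, 0.6, -2.9]
opening: 0.0197
grip_force: 45.0
```

Emit:
{"op": "apply_moves", "data": {
  "delta_pos": [
    [0,0,-0.0025],
    [0,0,-0.0025],
    [0,0,-0.0025]
  ],
  "dr": [
    [0,0,0],
    [0,0,0],
    [0,0,0]
  ],
  "jaw": [0,0,0]
}}

```text
time: 10.72
tool_pos: [0.4942, -0.1375, 0.0402]
tool_rot: [3.141, -0.0, 0.037]
contact_force: [-0.1, -0.8, -1.6]
opening: 0.0193
grip_force: 45.0
```

Emit:
{"op": "apply_moves", "data": {
  "delta_pos": [
    [0,0,-0.0025],
    [0,0,-0.0025],
    [0,0,-0.0025]
  ],
  "dr": [
    [0,0,0],
    [0,0,0],
    [0,0,0]
  ],
  "jaw": [0,0,0]
}}

```text
time: 10.97
tool_pos: [0.4943, -0.1375, 0.0402]
tool_rot: [3.141, -0.001, 0.038]
contact_force: [-2.6, -0.8, 6.1]
opening: 0.02
grip_force: 45.0
```

Emit:
{"op": "apply_moves", "data": {
  "delta_pos": [
    [-0.001,0.03,0],
    [-0.002,0.06,0],
    [-0.004,0.09,0],
    [-0.005,0.12,0],
    [-0.006,0.15,0],
    [-0.007,0.18,0],
    [-0.008,0.21,0],
    [-0.01,0.24,0]
  ],
  "dr": [
    [0,0,0],
    [0,0,0],
    [0,0,0],
    [0,0,0],
    [0,0,0],
    [0,0,0],
    [0,0,0],
    [0,0,0]
  ],
  "jaw": [0,0,0,0,0,0,0,0]
}}

```text
time: 11.63
tool_pos: [0.4912, -0.0407, 0.0402]
tool_rot: [3.14, -0.003, 0.039]
contact_force: [0.6, -6.2, 6.0]
opening: 0.0199
grip_force: 45.0
```

Emit:
{"op": "apply_moves", "data": {
  "delta_pos": [
    [-0.001,0.03,0],
    [-0.002,0.06,0],
    [-0.004,0.09,0],
    [-0.005,0.12,0],
    [-0.006,0.15,0],
    [-0.007,0.18,0],
    [-0.008,0.21,0],
    [-0.01,0.24,0]
  ],
  "dr": [
    [0,0,0],
    [0,0,0],
    [0,0,0],
    [0,0,0],
    [0,0,0],
    [0,0,0],
    [0,0,0],
    [0,0,0]
  ],
  "jaw": [0,0,0,0,0,0,0,0]
}}

```text
time: 12.3
tool_pos: [0.4868, 0.0555, 0.0402]
tool_rot: [3.14, -0.002, 0.039]
contact_force: [1.1, -5.7, 6.9]
opening: 0.02
grip_force: 45.0
```

Emit:
{"op": "apply_moves", "data": {
  "delta_pos": [
    [-0.001,0.02,0],
    [-0.001,0.03,0],
    [-0.001,0.03,0],
    [-0.001,0.03,0.1],
    [-0.001,0.03,0.1]
  ],
  "dr": [
    [0,0,0],
    [0,0,0],
    [0,0,0],
    [0,0,0],
    [0,0,0]
  ],
  "jaw": [0,0,0,0,0]
}}

```text
time: 12.72
tool_pos: [0.4879, 0.0683, 0.0834]
tool_rot: [-3.141, -0.006, 0.039]
contact_force: [2.1, -0.1, -1.7]
opening: 0.0202
grip_force: 45.0
```

Run:
```python
from h import *
st=telemetry.observe(); print(st["tool_pos"],st["tool_rot"],st["opening"])
a=shot("wrist","w7"); b=shot("side","s7")
o=np.zeros((600,800,3),np.uint8); o[:420,:560]=a; o[420:,:300]=cv2.resize(b[180:280,245:395],(300,180))
cv2.imwrite("pics/c7.png",o[:,:,::-1])
```

```text
[0.48786971 0.06832842 0.0833861 ] [-3.1411402  -0.0059631   0.03864303] 0.020188961382480063
```

View pics/c7.png

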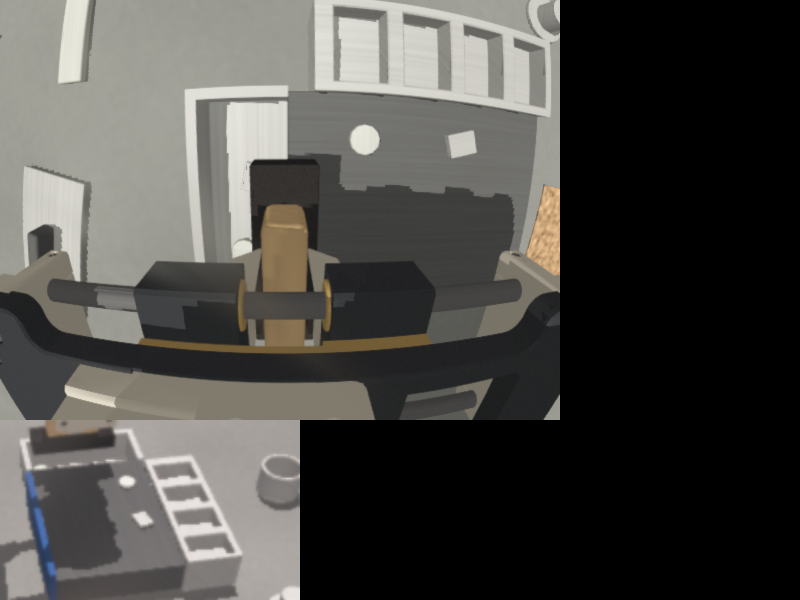

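Wrist view: four chips are gone into the trough (one seen at (243,247)); two remain at (365,140) and (461,144). Second pass next, shifted toward the strip.

Emit:
{"op": "apply_moves", "data": {
  "delta_pos": [
    [0.02,-0.1,0],
    [0.04,-0.2,0],
    [0.06,-0.3,0],
    [0.08,-0.4,0],
    [0.1,-0.51,0],
    [0.1,-0.51,0],
    [0.1,-0.51,0],
    [0.1,-0.51,0]
  ],
  "dr": [
    [0,0,0],
    [0,0,0],
    [0,0,0],
    [0,0,0],
    [0,0,0],
    [0,0,0],
    [0,0,0],
    [0,0,0]
  ],
  "jaw": [0,0,0,0,0,0,0,0]
}}

```text
time: 13.48
tool_pos: [0.5243, -0.1359, 0.0777]
tool_rot: [-3.139, 0.003, 0.037]
contact_force: [0.0, 0.1, -2.8]
opening: 0.0195
grip_force: 45.0
```

Emit:
{"op": "apply_moves", "data": {
  "delta_pos": [
    [0,0,-0.04],
    [0,0,-0.08],
    [0,0,-0.095],
    [0,0,-0.1],
    [0,0,-0.1],
    [0,0,-0.1]
  ],
  "dr": [
    [0,0,0],
    [0,0,0],
    [0,0,0],
    [0,0,0],
    [0,0,0],
    [0,0,0]
  ],
  "jaw": [0,0,0,0,0,0]
}}

```text
time: 13.98
tool_pos: [0.524, -0.1343, 0.0401]
tool_rot: [-3.14, 0.003, 0.04]
contact_force: [-6.4, 3.3, 8.8]
opening: 0.02
grip_force: 45.0
```

Emit:
{"op": "apply_moves", "data": {
  "delta_pos": [
    [0.003,0.03,0],
    [0.003,0.06,0],
    [0.001,0.09,0],
    [0,0.12,0],
    [-0.001,0.15,0],
    [-0.002,0.18,0],
    [-0.003,0.21,0],
    [-0.005,0.24,0]
  ],
  "dr": [
    [0,0,0],
    [0,0,0],
    [0,0,0],
    [0,0,0],
    [0,0,0],
    [0,0,0],
    [0,0,0],
    [0,0,0]
  ],
  "jaw": [0,0,0,0,0,0,0,0]
}}

```text
time: 14.65
tool_pos: [0.5245, -0.04, 0.0402]
tool_rot: [3.14, -0.002, 0.04]
contact_force: [1.2, -5.4, 5.4]
opening: 0.0192
grip_force: 45.0
```

Emit:
{"op": "apply_moves", "data": {
  "delta_pos": [
    [-0.001,0.03,0],
    [-0.002,0.06,0],
    [-0.004,0.09,0],
    [-0.005,0.12,0],
    [-0.006,0.15,0],
    [-0.007,0.18,0],
    [-0.008,0.21,0],
    [-0.01,0.24,0]
  ],
  "dr": [
    [0,0,0],
    [0,0,0],
    [0,0,0],
    [0,0,0],
    [0,0,0],
    [0,0,0],
    [0,0,0],
    [0,0,0]
  ],
  "jaw": [0,0,0,0,0,0,0,0]
}}

```text
time: 15.32
tool_pos: [0.52, 0.0561, 0.0401]
tool_rot: [3.14, -0.001, 0.039]
contact_force: [2.1, -5.9, 6.2]
opening: 0.0199
grip_force: 45.0
```

Emit:
{"op": "apply_moves", "data": {
  "delta_pos": [
    [-0.001,0.02,0],
    [-0.001,0.03,0],
    [-0.001,0.03,0],
    [-0.001,0.03,0.1],
    [-0.001,0.03,0.12],
    [-0.02,-0.08,0.12],
    [-0.04,-0.18,0.12],
    [-0.04,-0.18,0.12]
  ],
  "dr": [
    [0,0,0],
    [0,0,0],
    [0,0,0],
    [0,0,0],
    [0,0,0],
    [0,0,0],
    [0,0,0],
    [0,0,0]
  ],
  "jaw": [0,0,0,0,0,0,0,0]
}}

```text
time: 15.98
tool_pos: [0.5021, -0.0206, 0.0869]
tool_rot: [3.14, 0.001, 0.036]
contact_force: [-0.3, 0.3, -3.6]
opening: 0.0196
grip_force: 45.0
```

Run:
```python
from h import *
st=telemetry.observe(); print(st["tool_pos"],st["tool_rot"],st["opening"])
a=shot("wrist","w8"); b=shot("side","s8"); t=shot("top","t8")
o=np.zeros((600,800,3),np.uint8); o[:420,:560]=a; o[420:,:300]=cv2.resize(b[180:280,245:395],(300,180)); o[420:,300:600]=cv2.resize(t[140:240,220:387],(300,180))
cv2.imwrite("pics/c8.png",o[:,:,::-1])
```

```text
[ 0.50214774 -0.02057399  0.08690274] [3.14016855e+00 1.39149855e-03 3.55811907e-02] 0.01962015861721733
```

View pics/c8.png

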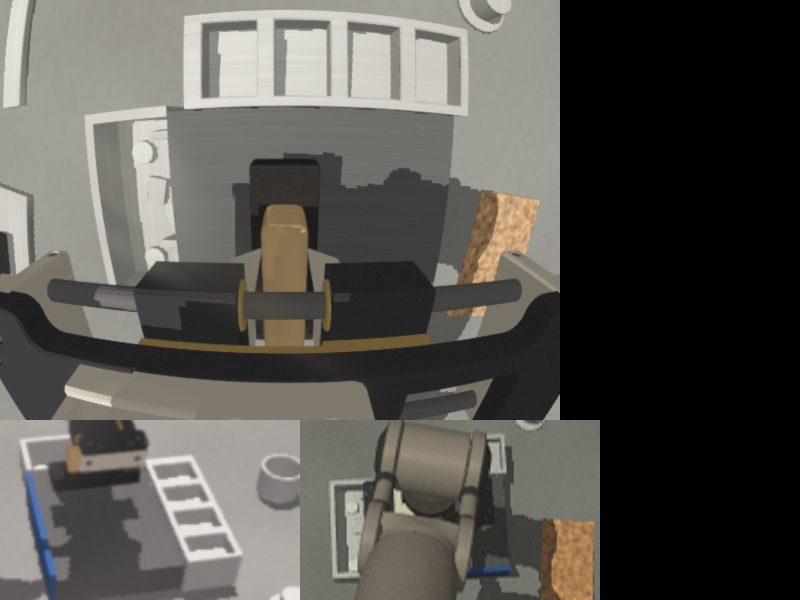

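Wrist view: the plate is bare and chips lie in the trough at (145,152), (160,188), (155,258). The scraper goes back to the mat next.

Emit:
{"op": "apply_moves", "data": {
  "delta_pos": [
    [-0.02,-0.1,0],
    [-0.04,-0.2,0],
    [-0.06,-0.3,0],
    [-0.08,-0.4,0],
    [-0.1,-0.5,0],
    [-0.13,-0.6,0],
    [-0.13,-0.6,0],
    [-0.13,-0.6,0]
  ],
  "dr": [
    [0,0,-0.05],
    [0,0,-0.05],
    [0,0,-0.05],
    [0,0,-0.05],
    [0,0,-0.05],
    [0,0,-0.05],
    [0,0,-0.05],
    [0,0,-0.05]
  ],
  "jaw": [0,0,0,0,0,0,0,0]
}}

```text
time: 16.8
tool_pos: [0.4518, -0.2573, 0.0867]
tool_rot: [-3.141, 0.0, 0.01]
contact_force: [-0.0, 1.0, -3.6]
opening: 0.0199
grip_force: 45.0
```

Emit:
{"op": "apply_moves", "data": {
  "delta_pos": [
    [0,0,-0.08],
    [0,0,-0.16],
    [0,0,-0.21],
    [0,0,-0.23],
    [0,0,-0.232],
    [0,0,-0.232]
  ],
  "dr": [
    [0,0,0],
    [0,0,0],
    [0,0,0],
    [0,0,0],
    [0,0,0],
    [0,0,0]
  ],
  "jaw": [0,0,0,0,0,0]
}}

```text
time: 17.3
tool_pos: [0.4527, -0.2552, -0.0054]
tool_rot: [-3.141, 0.0, 0.015]
contact_force: [0.6, 0.4, -2.8]
opening: 0.0197
grip_force: 45.0
```

Run:
```python
from h import *
np.set_printoptions(precision=4,suppress=True)
st={"tool_pos":[.50215,-.02057,.0869],"tool_rot":[3.14017,.00139,.03558]}
im=cv2.imread("pics/w8.png"); g=cv2.cvtColor(im,cv2.COLOR_BGR2GRAY)
c=cv2.cornerSubPix(cv2.GaussianBlur(g,(3,3),0),np.array([[184,17],[185,108],[468,115],[467,29],[86,116],[166,107]],np.float32).reshape(-1,1,2),(4,4),(-1,-1),(3,30,.01)).reshape(-1,2)
print(c); print(cast("wrist",c[:4],.062,st)[:,:2]); print("trough",cast("wrist",c[4:],.05,st)[:,:2])
p=[(202,22),(257,22),(257,97),(202,97),(275,20),(329,22),(331,98),(275,98),(348,25),(400,30),(403,101),(348,98),(415,33),(459,38),(462,104),(416,102)]
q=cast("wrist",p,.062,st)[:,:2].reshape(4,4,2); print(q.mean(1), np.linalg.norm(q[:,0]-q[:,1],axis=1),np.linalg.norm(q[:,1]-q[:,2],axis=1))
```

```text
[[183.7393  15.904 ]
 [184.1867 108.4549]
 [466.9682 115.6452]
 [467.      29.    ]
 [ 84.4249 114.8413]
 [165.6042 105.9221]]
[[ 0.6545  0.0542]
 [ 0.5868  0.051 ]
 [ 0.5949 -0.1552]
 [ 0.6632 -0.1531]]
trough [[0.5872 0.1431]
 [0.5895 0.0694]]
[[ 0.6213  0.0204]
 [ 0.6222 -0.0293]
 [ 0.6238 -0.0797]
 [ 0.6267 -0.1289]] [0.0382 0.0366 0.0378 0.0371] [0.0533 0.0542 0.0522 0.0511]
```

Emit:
{"op": "apply_moves", "data": {
  "delta_pos": [
    [0,0,-0.003],
    [0,0,-0.003],
    [0,0,-0.003],
    [0,0,-0.003],
    [0,0,-0.003],
    [0,0,-0.003],
    [0,0,0.1],
    [0,0,0.2]
  ],
  "dr": [
    [0,0,0],
    [0,0,0],
    [0,0,0],
    [0,0,0],
    [0,0,0],
    [0,0,0],
    [0,0,0],
    [0,0,0]
  ],
  "jaw": [0,0,0.8,0.8,0.8,0.8,0.8,0.8]
}}

```text
time: 17.97
tool_pos: [0.4501, -0.256, 0.0736]
tool_rot: [-3.138, 0.005, 0.012]
contact_force: [1.7, -1.3, -0.1]
opening: 0.055
grip_force: 0.0
```

Emit:
{"op": "apply_moves", "data": {
  "delta_pos": [
    [0,0,0.1],
    [0.1,-0.1,0.1],
    [0.2,-0.2,0.1],
    [0.26,-0.3,0.1],
    [0.26,-0.34,0.1],
    [0.26,-0.34,0.1],
    [0.26,-0.34,0.1],
    [0.26,-0.34,0.1]
  ],
  "dr": [
    [0,0,0],
    [0,0,0.1],
    [0,0,0.16],
    [0,0,0.16],
    [0,0,0.16],
    [0,0,0.16],
    [0,0,0.16],
    [0,0,0.16]
  ],
  "jaw": [0.8,0.8,0.8,0.8,0.8,0.8,0.8,0.8]
}}

```text
time: 18.63
tool_pos: [0.5551, -0.3927, 0.1138]
tool_rot: [-3.14, 0.001, 0.092]
contact_force: [-1.1, 0.4, -0.1]
opening: 0.0733
grip_force: 0.0
```

Run:
```python
from h import *
st=telemetry.observe(); print(st["tool_pos"],st["tool_rot"],st["opening"])
im=shot("wrist","w9")[:,:,::-1].copy(); g=cv2.cvtColor(im,cv2.COLOR_BGR2GRAY); hs=cv2.cvtColor(im,cv2.COLOR_BGR2HSV)
for t in (110,130,150,170): print(t,wblobs(im,g>t,(100,60,500,235),.024,150,st))
print("wood/mat",wblobs(im,(hs[...,0]<25)&(hs[...,1]>70),(0,60,300,420),.003,150,st))
```

```text
[ 0.55510467 -0.39269326  0.11376237] [-3.14016113e+00  1.04333896e-03  9.20220546e-02] 0.07334245671075468
110 [(array([ 616.7, -398.6]), array([178.8, 416.4]), 6.3, array([297., 138.]))]
130 [(array([ 616.8, -398.6]), array([178.8, 416.4]), 6.3, array([294., 142.]))]
150 [(array([ 526. , -273.4]), array([24.3, 86.3]), 6.3, array([158., 224.])), (array([ 587.6, -387.4]), array([16.9, 34.6]), 5.9, array([281., 169.]))]
170 [(array([ 587.3, -387.9]), array([16.1, 33.8]), 5.2, array([282., 169.]))]
wood/mat [(array([ 366.2, -388.9]), array([13.7, 81. ]), 5.1, array([267., 349.])), (array([ 417.6, -250. ]), array([27.5, 75.5]), 85.2, array([152., 301.])), (array([ 496. , -265.4]), array([90.5, 59.9]), 87.1, array([159., 238.]))]
```

Emit:
{"op": "apply_moves", "data": {
  "delta_pos": [
    [0.04,0.008,-0.08],
    [0.04,0.008,-0.16],
    [0.04,0.008,-0.24],
    [0.04,0.008,-0.3],
    [0.04,0.008,-0.33],
    [0.04,0.008,-0.35],
    [0.04,0.008,-0.35],
    [0.04,0.008,-0.35]
  ],
  "dr": [
    [0,0,0],
    [0,0,0],
    [0,0,0],
    [0,0,0],
    [0,0,0],
    [0,0,0],
    [0,0,0],
    [0,0,0]
  ],
  "jaw": [0.8,0.8,0.8,0.8,0.8,0.8,0.8,0.8]
}}

```text
time: 19.35
tool_pos: [0.5724, -0.3901, -0.0239]
tool_rot: [3.14, -0.001, 0.093]
contact_force: [0.3, 0.4, 0.8]
opening: 0.0734
grip_force: 0.0
```

Emit:
{"op": "apply_moves", "data": {
  "delta_pos": [
    [0,0,0],
    [0,0,0],
    [0,0,0],
    [0,0,0],
    [0,0,0],
    [0,0,0],
    [0,0,0],
    [0,0,0]
  ],
  "dr": [
    [0,0,0],
    [0,0,0],
    [0,0,0],
    [0,0,0],
    [0,0,0],
    [0,0,0],
    [0,0,0],
    [0,0,0]
  ],
  "jaw": [0,0,0,0,0,0,0,0],
  "force": 40
}}

```text
time: 20.02
tool_pos: [0.5718, -0.3898, -0.0254]
tool_rot: [3.142, -0.0, 0.093]
contact_force: [-0.5, -0.1, 1.8]
opening: 0.0335
grip_force: 40.0
```

Emit:
{"op": "apply_moves", "data": {
  "delta_pos": [
    [0,0,0.09],
    [0,0,0.18],
    [0,0.05,0.26],
    [-0.05,0.15,0.26],
    [-0.07,0.25,0.26],
    [-0.09,0.35,0.26],
    [-0.105,0.45,0.26],
    [-0.105,0.55,0.26]
  ],
  "dr": [
    [0,0,0],
    [0,0,0],
    [0,0,0],
    [0,0,-0.05],
    [0,0,-0.1],
    [0,0,-0.106],
    [0,0,-0.106],
    [0,0,-0.106]
  ],
  "jaw": [0,0,0,0,0,0,0,0]
}}

```text
time: 20.68
tool_pos: [0.528, -0.1679, 0.0785]
tool_rot: [-3.141, 0.001, 0.039]
contact_force: [1.2, 0.2, -1.2]
opening: 0.0335
grip_force: 40.0
```

Emit:
{"op": "apply_moves", "data": {
  "delta_pos": [
    [0,0.1,0],
    [0,0.1,0],
    [0,0.1,0],
    [0,0.1,0],
    [0,0.1,0]
  ],
  "dr": [
    [0,0,0],
    [0,0,0],
    [0,0,0],
    [0,0,0],
    [0,0,0]
  ],
  "jaw": [0,0,0,0,0]
}}

```text
time: 21.1
tool_pos: [0.5299, -0.131, 0.0785]
tool_rot: [3.141, -0.0, 0.039]
contact_force: [0.1, 0.4, -1.6]
opening: 0.0333
grip_force: 40.0
```

Run:
```python
from h import *
np.set_printoptions(precision=4,suppress=True)
st=telemetry.observe(); print(st["tool_pos"],st["tool_rot"],st["opening"])
im=shot("wrist","w10"); cv2.imwrite("pics/c10.png",cv2.resize(im[20:245,130:430],(800,600),interpolation=cv2.INTER_CUBIC)[:,:,::-1])
```

```text
[ 0.5299 -0.131   0.0785] [ 3.1411 -0.0002  0.0387] 0.03326139454298754
```

View pics/c10.png

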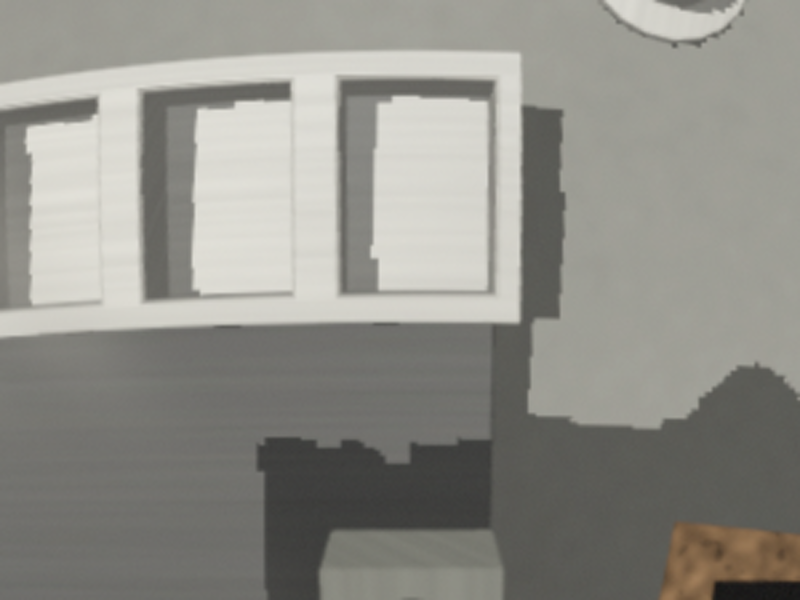

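Crop: rightmost pocket mouth corners (338,78),(497,80),(495,294),(340,294); the second pocket (140,90)…(294,297); the held insert's top front edge (320,567)–(503,567). Positions follow in the common wrist frame.

Run:
```python
from h import *
np.set_printoptions(precision=4,suppress=True)
st=telemetry.observe(); cr=lambda P:[((x+.5)*.375-.5+130,(y+.5)*.375-.5+20) for x,y in P]
for P in ([(338,78),(497,80),(495,294),(340,294)],[(140,90),(293,79),(294,297),(142,300)]):
    q=cast("wrist",cr(P),.062,st)[:,:2]; print(q.mean(0),q.tolist())
q=cast("wrist",cr([(320,567),(503,567)]),st["tool_pos"][2]+.0494,st)[:,:2]; print("ins front",q, q.mean(0)-[.025,.001], st["tool_pos"])
q=cast("wrist",cr([(333,530),(497,530)]),st["tool_pos"][2]+.0254,st)[:,:2]; print("ins bot front",q)
```

```text
[ 0.6275 -0.1294] [[0.6538515936496906, -0.10911467707780038], [0.6549195002418458, -0.14760634262326855], [0.6013548798609488, -0.1493809249825713], [0.599852964380519, -0.11151768765565126]]
[ 0.6257 -0.0797] [[0.6521092258893293, -0.05927130441829562], [0.6535805522304867, -0.09812085704698444], [0.5988825785305348, -0.10019021818967015], [0.5980724439587337, -0.06117274773503967]]
ins front [[ 0.5533 -0.114 ]
 [ 0.5546 -0.1473]] [ 0.529  -0.1317] [ 0.5299 -0.1312  0.0784]
ins bot front [[ 0.5528 -0.1144]
 [ 0.5541 -0.1486]]
```

Emit:
{"op": "apply_moves", "data": {
  "delta_pos": [
    [0.1,0.005,0],
    [0.2,0.005,0],
    [0.246,0.005,0],
    [0.246,0.005,0],
    [0.246,0.005,-0.05],
    [0.246,0.005,-0.08],
    [0.246,0.005,-0.08],
    [0.246,0.005,-0.08]
  ],
  "dr": [
    [0,0,0],
    [0,0,0],
    [0,0,0],
    [0,0,0],
    [0,0,0],
    [0,0,0],
    [0,0,0],
    [0,0,0]
  ],
  "jaw": [0,0,0,0,0,0,0,0]
}}

```text
time: 21.82
tool_pos: [0.6268, -0.1283, 0.0455]
tool_rot: [-3.141, 0.003, 0.039]
contact_force: [0.1, -0.5, -0.7]
opening: 0.0334
grip_force: 40.0
```

Emit:
{"op": "apply_moves", "data": {
  "delta_pos": [
    [0,0,-0.015],
    [0,0,-0.03],
    [0,0,-0.035],
    [0,0,-0.035]
  ],
  "dr": [
    [0,0,0],
    [0,0,0],
    [0,0,0],
    [0,0,0]
  ],
  "jaw": [0,0,0,0]
}}

```text
time: 22.15
tool_pos: [0.6277, -0.1278, 0.0321]
tool_rot: [-3.141, 0.001, 0.04]
contact_force: [0.6, 0.4, -0.3]
opening: 0.0333
grip_force: 40.0
```

Emit:
{"op": "apply_moves", "data": {
  "delta_pos": [
    [0,0,-0.01],
    [0,0,-0.016],
    [0,0,-0.016]
  ],
  "dr": [
    [0,0,0],
    [0,0,0],
    [0,0,0]
  ],
  "jaw": [0,0,0]
}}

```text
time: 22.4
tool_pos: [0.6278, -0.1277, 0.0256]
tool_rot: [-3.141, 0.001, 0.04]
contact_force: [-0.2, 0.6, -1.4]
opening: 0.0337
grip_force: 40.0
```

Emit:
{"op": "apply_moves", "data": {
  "delta_pos": [
    [0,0,0],
    [0,0,0],
    [0,0,0],
    [0,0,0.08],
    [0,0,0.1],
    [0,0,0.1]
  ],
  "dr": [
    [0,0,0],
    [0,0,0],
    [0,0,0],
    [0,0,0],
    [0,0,0],
    [0,0,0]
  ],
  "jaw": [0.55,0.55,0.55,0.55,0.55,0]
}}

```text
time: 22.9
tool_pos: [0.6305, -0.1286, 0.0694]
tool_rot: [3.139, -0.006, 0.04]
contact_force: [0.7, 0.7, 0.2]
opening: 0.0473
grip_force: 0.0
```

Emit:
{"op": "apply_moves", "data": {
  "delta_pos": [
    [0,0,0],
    [0,0,0],
    [0,0,0],
    [0,0,0],
    [0,0,0],
    [0,0,0],
    [0,0,-0.05],
    [0,0,-0.09]
  ],
  "dr": [
    [0,0,0],
    [0,0,0],
    [0,0,0],
    [0,0,0],
    [0,0,0],
    [0,0,0],
    [0,0,0],
    [0,0,0]
  ],
  "jaw": [0,0,0,0,0,0,0,0]
}}

```text
time: 23.57
tool_pos: [0.6287, -0.128, 0.0301]
tool_rot: [3.141, -0.002, 0.04]
contact_force: [-1.0, -0.1, -0.4]
opening: 0.0008
grip_force: 0.0
```

Emit:
{"op": "apply_moves", "data": {
  "delta_pos": [
    [0,0,-0.01],
    [0,0,-0.015],
    [0,0,-0.02],
    [0,0,-0.025]
  ],
  "dr": [
    [0,0,0],
    [0,0,0],
    [0,0,0],
    [0,0,0]
  ],
  "jaw": [0,0,0,0]
}}

```text
time: 23.9
tool_pos: [0.6279, -0.1278, 0.0227]
tool_rot: [3.141, 0.0, 0.04]
contact_force: [-11.8, 3.5, 25.4]
opening: 0.0005
grip_force: 12.7
```

Emit:
{"op": "apply_moves", "data": {
  "delta_pos": [
    [0,0,0.1],
    [0,0,0.2],
    [-0.05,-0.08,0.25],
    [-0.11,-0.16,0.25],
    [-0.17,-0.24,0.25],
    [-0.23,-0.32,0.25],
    [-0.29,-0.4,0.25],
    [-0.34,-0.48,0.25]
  ],
  "dr": [
    [0,0,0],
    [0,0,0],
    [0,0,0],
    [0,0,0.1],
    [0,0,0.12],
    [0,0,0.12],
    [0,0,0.12],
    [0,0,0.12]
  ],
  "jaw": [0,0,0.8,0.8,0.8,0.8,0.8,0.8]
}}

```text
time: 24.57
tool_pos: [0.491, -0.3215, 0.1217]
tool_rot: [3.14, -0.001, 0.1]
contact_force: [0.8, 0.5, -0.3]
opening: 0.0362
grip_force: 0.0
```

Emit:
{"op": "apply_moves", "data": {
  "delta_pos": [
    [-0.06,-0.08,0],
    [-0.12,-0.16,0],
    [-0.18,-0.24,0],
    [-0.18,-0.26,0],
    [-0.18,-0.26,0],
    [-0.18,-0.26,0],
    [-0.18,-0.26,0]
  ],
  "dr": [
    [0,0,0],
    [0,0,0],
    [0,0,0],
    [0,0,0],
    [0,0,0],
    [0,0,0],
    [0,0,0]
  ],
  "jaw": [0.8,0.8,0.8,0.8,0.8,0.8,0.8]
}}

```text
time: 25.15
tool_pos: [0.4211, -0.4228, 0.1205]
tool_rot: [3.141, -0.001, 0.101]
contact_force: [1.0, 0.3, 0.7]
opening: 0.0732
grip_force: 0.0
```

Run:
```python
from h import *
st=telemetry.observe(); print(st["tool_pos"],st["tool_rot"],st["opening"])
im=shot("wrist","w11")[:,:,::-1].copy(); g=cv2.cvtColor(im,cv2.COLOR_BGR2GRAY)
for t in (130,150,170): print(t,wblobs(im,g>t,(200,60,400,235),.024,150,st))
```

```text
[ 0.42109982 -0.42277064  0.12053542] [ 3.14146890e+00 -5.39672404e-04  1.01034070e-01] 0.07319149918035948
130 [(array([ 474.8, -430.4]), array([167.4, 193.9]), 6.7, array([293., 145.]))]
150 [(array([ 454.3, -442.2]), array([23.1, 35.8]), 6.4, array([309., 168.])), (array([ 487.6, -482.9]), array([73.6, 84.6]), 8.7, array([361., 138.])), (array([ 534. , -371.3]), array([31.7, 73.2]), 3.3, array([242.,  73.]))]
170 [(array([ 454.1, -443.1]), array([22.2, 33.8]), 6.1, array([310., 169.]))]
```

Run:
```python
from h import *
st=telemetry.observe()
im=cv2.imread("pics/w11.png"); g=cv2.cvtColor(im,cv2.COLOR_BGR2GRAY)
for r in range(120,240,8): print(r,g[r,270:352:5])
s=cv2.imread(  "pics/s8.png")
b=eyes.read_camera("side"); gs=cv2.cvtColor(b,cv2.COLOR_RGB2GRAY)
print(wblobs(b,gs>170,(280,330,390,410),.024,60,cam="side"))
a=cv2.imread("pics/side0.png"); print(wblobs(a,cv2.cvtColor(a,cv2.COLOR_BGR2GRAY)>170,(280,330,390,410),.024,60,cam="side"))
```

```text
120 [145 147 149 148 149 149 150 149 150 150 150 149 151 150 151 152 150]
128 [145 148 148 148 148 147 148 149 150 151 151 150 151 151 151 152 151]
136 [146 149 151 150 149 149 150 150 151 149 151 151 151 149 151 150 151]
144 [148 149 150 152 151 151 150 151 150 150 152 150 151 153 153 151 151]
152 [147 146 147 149 151 150 149 148 149 149 150 151 150 151 152 151 151]
160 [148 148 149 149 152 217 218 216 218 218 216 212  86 151 151 151 151]
168 [148 147 147 147 160 219 219 136 107 209 217 213  85 151 152 151 152]
176 [147  91  83  83 118 218 218 216 195 219 215 213  96 151 151 152 152]
184 [146  84  84  86  99 134 134 133 135 135 134 131  87  86  85  85  85]
192 [149 105  84  84  99 135 133 132 135 135 132 131  86  85  85  86  86]
200 [147  90  84  85  99 134 133  63  58 128 131 129  85  85  85  86  87]
208 [148  85  84  84  95 133 133 132 133 134 132 129  86  86  85  86  85]
216 [147  93  84  83  84  85  85  85  85  84  86  84  85  84  85  84  86]
224 [148  91  84  82  83  85  84  85  84  84  84  85  85  86  87  86  86]
232 [146 126  85  83  82  84  85  85  85  84  83  85  87  84  84  85  87]
[(array([ 455.5, -442.5]), array([24.4, 37.4]), 3.0, array([303., 396.])), (array([ 547.8, -349.1]), array([ 64.5, 115. ]), 82.1, array([345., 342.]))]
[(array([ 474. , -422.5]), array([53. , 37.4]), 4.8, array([310., 384.])), (array([ 570.9, -388.9]), array([53.4, 37.7]), 5.9, array([354., 361.])), (array([ 474.9, -314.4]), array([15.8, 88.7]), 82.1, array([301., 332.]))]
```

Run:
```python
from h import *
st=telemetry.observe()
im=cv2.imread("pics/w11.png"); g=cv2.cvtColor(im,cv2.COLOR_BGR2GRAY)
m=((g>190)|((g>122)&(g<142)))
m=cv2.morphologyEx(m.astype(np.uint8),cv2.MORPH_CLOSE,np.ones((5,5)))
print(wblobs(im,m,(284,150,334,222),.024,150,st))
```

```text
[(array([ 442.6, -443.3]), array([52.8, 45.4]), 5.9, array([310., 179.]))]
```

The insert at (310,185) was knocked about 4 cm and now sits at about (0.441, -0.444). I'll pick it there.

Emit:
{"op": "apply_moves", "data": {
  "delta_pos": [
    [0.05,-0.053,-0.08],
    [0.05,-0.053,-0.16],
    [0.05,-0.053,-0.24],
    [0.05,-0.053,-0.3],
    [0.05,-0.053,-0.34],
    [0.05,-0.053,-0.365],
    [0.05,-0.053,-0.365],
    [0.05,-0.053,-0.365]
  ],
  "dr": [
    [0,0,0],
    [0,0,0],
    [0,0,0],
    [0,0,0],
    [0,0,0],
    [0,0,0],
    [0,0,0],
    [0,0,0]
  ],
  "jaw": [0.8,0.8,0.8,0.8,0.8,0.8,0.8,0.8]
}}

```text
time: 25.92
tool_pos: [0.4409, -0.4447, -0.0255]
tool_rot: [3.141, -0.0, 0.101]
contact_force: [0.9, -0.2, -0.2]
opening: 0.0735
grip_force: 0.0
```

Emit:
{"op": "apply_moves", "data": {
  "delta_pos": [
    [0,0,0],
    [0,0,0],
    [0,0,0],
    [0,0,0],
    [0,0,0],
    [0,0,0],
    [0,0,0],
    [0,0,0]
  ],
  "dr": [
    [0,0,0],
    [0,0,0],
    [0,0,0],
    [0,0,0],
    [0,0,0],
    [0,0,0],
    [0,0,0],
    [0,0,0]
  ],
  "jaw": [0,0,0,0,0,0,0,0],
  "force": 40
}}

```text
time: 26.58
tool_pos: [0.4402, -0.4451, -0.0257]
tool_rot: [3.141, -0.0, 0.1]
contact_force: [-0.3, 1.0, 2.2]
opening: 0.0333
grip_force: 40.0
```

Emit:
{"op": "apply_moves", "data": {
  "delta_pos": [
    [0,0,0.09],
    [0,0,0.18],
    [0.02,0.06,0.26],
    [0.06,0.16,0.26],
    [0.1,0.26,0.26],
    [0.14,0.36,0.26],
    [0.18,0.45,0.26],
    [0.22,0.54,0.26]
  ],
  "dr": [
    [0,0,0],
    [0,0,0],
    [0,0,0],
    [0,0,-0.05],
    [0,0,-0.1],
    [0,0,-0.122],
    [0,0,-0.122],
    [0,0,-0.122]
  ],
  "jaw": [0,0,0,0,0,0,0,0]
}}

```text
time: 27.25
tool_pos: [0.5283, -0.2272, 0.0781]
tool_rot: [-3.142, 0.0, 0.038]
contact_force: [1.4, -1.3, -2.1]
opening: 0.0337
grip_force: 40.0
```

Emit:
{"op": "apply_moves", "data": {
  "delta_pos": [
    [0.005,0.1,0],
    [0.005,0.2,0],
    [0.005,0.3,0],
    [0.005,0.37,0],
    [0.005,0.37,0],
    [0.005,0.37,0],
    [0.005,0.37,0]
  ],
  "dr": [
    [0,0,0],
    [0,0,0],
    [0,0,0],
    [0,0,0],
    [0,0,0],
    [0,0,0],
    [0,0,0]
  ],
  "jaw": [0,0,0,0,0,0,0]
}}

```text
time: 27.83
tool_pos: [0.5303, -0.0815, 0.0781]
tool_rot: [3.141, -0.0, 0.039]
contact_force: [0.9, -0.4, -1.5]
opening: 0.0334
grip_force: 40.0
```

Run:
```python
from h import *
st=telemetry.observe(); print(st["tool_pos"],st["tool_rot"],st["opening"])
im=shot("wrist","w12"); g=cv2.cvtColor(im,cv2.COLOR_RGB2GRAY)
a=cv2.cvtColor(cv2.imread("pics/w10.png"),cv2.COLOR_BGR2GRAY)
for r in range(206,246,2): print(r,a[r,280:296:5],g[r,280:296:5])
print(g[240,235:335:2]); print(a[240,235:335:2])
print("strip rows col 285",g[20:150:2,285])
print("pocket cols row 90",g[90,190:340:2])
```

```text
[ 0.530316   -0.08153736  0.07813604] [ 3.14100547e+00 -1.28643257e-04  3.92425294e-02] 0.033407207539621835
206 [63 63 64 62] [60 59 60 60]
208 [61 62 62 63] [62 61 61 61]
210 [63 64 62 63] [60 60 60 58]
212 [61 63 62 62] [58 58 60 61]
214 [62 64 64 65] [59 60 59 60]
216 [64 63 64 62] [89 90 89 88]
218 [83 84 85 84] [118 116 119 117]
220 [119 118 121 118] [120 117 117 119]
222 [121 121 119 123] [121 119 118 117]
224 [122 122 119 119] [119 122 120 118]
226 [122 124 121 120] [117 119 121 118]
228 [119 122 124 120] [120 118 119 122]
230 [122 118 123 125] [127 125 123 127]
232 [127 124 123 128] [136 136 133 137]
234 [138 136 134 139] [137 137 133 137]
236 [140 139 136 141] [137 136 134 136]
238 [140 139 137 140] [136 136 134 137]
240 [139 138 137 139] [137 136 134 137]
242 [140 138 136 140] [122 105 132 137]
244 [132 119 136 139] [ 67  62  95 138]
[ 67  65  64  64  63  64  62  78 129 135 136 136 134 133 134 132 136 136
 133 133 134 134 136 137 137 136 135 135 134 135 137 138 139 138 137 135
 133 137 135 134 132 132  85  59  61  61  59  59  60  59]
[ 67  66  66  65  65  65  65  81 131 138 139 138 134 135 137 136 138 137
 136 135 136 136 139 140 139 138 137 137 136 137 139 140 141 142 140 137
 136 137 137 135 135 133  96  89  88  88  89  89  89  87]
strip rows col 285 [154 154 154 155 155 156 156 155 154 156 157 193 208 208 208 208 160  98
 100 111 181 212 215 215 214 215 214 215 215 213 211 211 212 212 214 216
 214 210 210 214 211 214 211 213 213 212 214 213 211 212 210 212 212 210
 209 209 158 182 208 206 205 204 142 107 107]
pocket cols row 90 [101 126 130 129 129 130 172 221 221 221 221 221 222 221 222 222 222 221
 221 221 220 221 221 220 206 215 217 217 217 217 216 216 207 139 104 134
 135 135 135 135 200 218 217 217 217 217 217 217 216 216 216 214 214 215
 214 214 214 213 213 213 212 167 141 197 210 211 210 210 209 209 209 180
 138 211 225]
```

Run:
```python
from h import *
np.set_printoptions(precision=4,suppress=True)
st=telemetry.observe(); q=cast("wrist",[(256,90),(313.5,90),(285,52),(285,132)],.062,st)[:,:2]; print(q)
```

```text
[[ 0.6266 -0.0608]
 [ 0.628  -0.0979]
 [ 0.6526 -0.0785]
 [ 0.5995 -0.0806]]
```

Emit:
{"op": "apply_moves", "data": {
  "delta_pos": [
    [0.1,0.005,0],
    [0.2,0.005,0],
    [0.238,0.005,0],
    [0.238,0.005,0],
    [0.238,0.005,-0.05],
    [0.238,0.005,-0.08],
    [0.238,0.005,-0.08],
    [0.238,0.005,-0.08]
  ],
  "dr": [
    [0,0,0],
    [0,0,0],
    [0,0,0],
    [0,0,0],
    [0,0,0],
    [0,0,0],
    [0,0,0],
    [0,0,0]
  ],
  "jaw": [0,0,0,0,0,0,0,0]
}}

```text
time: 28.55
tool_pos: [0.6239, -0.0796, 0.0452]
tool_rot: [-3.141, 0.003, 0.038]
contact_force: [-0.8, 0.4, -0.8]
opening: 0.0337
grip_force: 40.0
```

Emit:
{"op": "apply_moves", "data": {
  "delta_pos": [
    [0,0,-0.015],
    [0,0,-0.03],
    [0,0,-0.035],
    [0,0,-0.035]
  ],
  "dr": [
    [0,0,0],
    [0,0,0],
    [0,0,0],
    [0,0,0]
  ],
  "jaw": [0,0,0,0]
}}

```text
time: 28.88
tool_pos: [0.6249, -0.079, 0.0317]
tool_rot: [-3.141, 0.001, 0.039]
contact_force: [0.7, 0.2, -1.3]
opening: 0.0333
grip_force: 40.0
```

Emit:
{"op": "apply_moves", "data": {
  "delta_pos": [
    [0,0,-0.01],
    [0,0,-0.015],
    [0,0,-0.015]
  ],
  "dr": [
    [0,0,0],
    [0,0,0],
    [0,0,0]
  ],
  "jaw": [0,0,0]
}}

```text
time: 29.13
tool_pos: [0.6251, -0.0789, 0.0257]
tool_rot: [-3.141, 0.001, 0.039]
contact_force: [0.1, 0.3, -1.6]
opening: 0.0334
grip_force: 40.0
```

Emit:
{"op": "apply_moves", "data": {
  "delta_pos": [
    [0,0,0],
    [0,0,0],
    [0,0,0],
    [0,0,0.08],
    [0,0,0.1],
    [0,0,0.1]
  ],
  "dr": [
    [0,0,0],
    [0,0,0],
    [0,0,0],
    [0,0,0],
    [0,0,0],
    [0,0,0]
  ],
  "jaw": [0.55,0.55,0.55,0.55,0.55,0]
}}

```text
time: 29.63
tool_pos: [0.6277, -0.0796, 0.0694]
tool_rot: [3.14, -0.006, 0.039]
contact_force: [0.2, -0.6, -0.4]
opening: 0.0468
grip_force: 0.0
```

Emit:
{"op": "apply_moves", "data": {
  "delta_pos": [
    [0,0,0],
    [0,0,0],
    [0,0,0],
    [0,0,0],
    [0,0,0],
    [0,0,0],
    [0,0,-0.05],
    [0,0,-0.09]
  ],
  "dr": [
    [0,0,0],
    [0,0,0],
    [0,0,0],
    [0,0,0],
    [0,0,0],
    [0,0,0],
    [0,0,0],
    [0,0,0]
  ],
  "jaw": [0,0,0,0,0,0,0,0]
}}

```text
time: 30.3
tool_pos: [0.6259, -0.0792, 0.0301]
tool_rot: [3.141, -0.002, 0.039]
contact_force: [-0.1, 1.5, -0.5]
opening: 0.0004
grip_force: 0.0
```

Emit:
{"op": "apply_moves", "data": {
  "delta_pos": [
    [0,0,-0.01],
    [0,0,-0.015],
    [0,0,-0.02],
    [0,0,-0.024]
  ],
  "dr": [
    [0,0,0],
    [0,0,0],
    [0,0,0],
    [0,0,0]
  ],
  "jaw": [0,0,0,0]
}}

```text
time: 30.63
tool_pos: [0.6251, -0.079, 0.0227]
tool_rot: [3.141, 0.0, 0.039]
contact_force: [-9.3, 1.2, 21.7]
opening: 0.0003
grip_force: 10.6
```

Emit:
{"op": "apply_moves", "data": {
  "delta_pos": [
    [0,0,0.1],
    [0,0,0.2],
    [-0.05,0.08,0.25],
    [-0.1,0.17,0.25],
    [-0.15,0.26,0.25],
    [-0.2,0.35,0.25],
    [-0.25,0.44,0.25],
    [-0.3,0.53,0.25]
  ],
  "dr": [
    [0,0,0],
    [0,0,0],
    [0,0,-0.1],
    [0,0,-0.2],
    [0,0,-0.3],
    [0,0,-0.4],
    [0,0,-0.5],
    [0,0,-0.55]
  ],
  "jaw": [0,0,0.6,0.6,0.6,0.6,0.6,0.6]
}}

```text
time: 31.3
tool_pos: [0.5049, 0.1344, 0.122]
tool_rot: [-3.141, -0.003, -0.239]
contact_force: [-0.2, 1.0, -0.2]
opening: 0.0358
grip_force: 0.0
```

Emit:
{"op": "apply_moves", "data": {
  "delta_pos": [
    [-0.06,0.1,0],
    [-0.12,0.2,0],
    [-0.18,0.3,0],
    [-0.24,0.4,0],
    [-0.3,0.5,0],
    [-0.31,0.51,0],
    [-0.31,0.51,0],
    [-0.31,0.51,0]
  ],
  "dr": [
    [0,0,0],
    [0,0,0],
    [0,0,0],
    [0,0,0],
    [0,0,0],
    [0,0,0],
    [0,0,0],
    [0,0,0]
  ],
  "jaw": [0.6,0.6,0.6,0.6,0.6,0.6,0.6,0.6]
}}

```text
time: 31.97
tool_pos: [0.3809, 0.3385, 0.1216]
tool_rot: [-3.14, -0.002, -0.233]
contact_force: [0.7, -0.1, -0.1]
opening: 0.0552
grip_force: 0.0
```

Run:
```python
from h import *
st=telemetry.observe(); print(st["tool_pos"],st["tool_rot"],st["opening"])
im=shot("wrist","w13")
t=shot("top","t13"); g=cv2.cvtColor(t,cv2.COLOR_RGB2GRAY); a=cv2.imread("pics/top0.png"); ga=cv2.cvtColor(a,cv2.COLOR_BGR2GRAY)
o=np.zeros((600,800,3),np.uint8); o[:420,:560]=im[:,:,::-1]; o[420:,:300]=cv2.resize(t[140:240,230:397],(300,180))[:,:,::-1]
# strip and mat closeups
o[420:,300:500]=cv2.resize(t[180:245,345:395],(200,180))[:,:,::-1]; o[420:,500:800]=cv2.resize(t[145:175,260:340],(300,180))[:,:,::-1]
cv2.imwrite("pics/c13.png",o)
```

```text
[0.3808828  0.33850673 0.12158782] [-3.14021990e+00 -1.57301440e-03 -2.32542945e-01] 0.05522922375472447
```

View pics/c13.png

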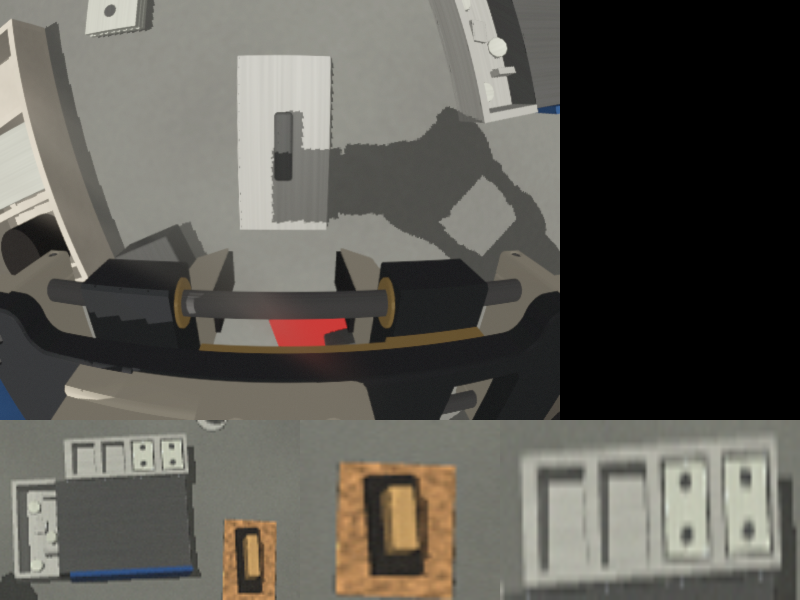

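The picture shows the plate clear, both inserts in pockets, and the scraper upright on its mat. The steel cover's corners are (237,56),(330,57),(328,229),(241,230) and its bar top runs (274,112)–(292,180).

Run:
```python
from h import *
np.set_printoptions(precision=4,suppress=True)
st=telemetry.observe()
q=cast("wrist",[(237,56),(330,57),(328,229),(241,230)],.010,st)[:,:2]; print(q,q.mean(0),np.linalg.norm(np.diff(q,axis=0),axis=1)); 
print(cv2.minAreaRect((q*1000).astype(np.float32)))
q=cast("wrist",[(275,112),(292.5,112),(292.5,180),(274.5,180)],.042,st)[:,:2]; print("bar",q,q.mean(0),np.linalg.norm(np.diff(q,axis=0),axis=1),np.arctan2(*(q[0]-q[3])[::-1]))
```

```text
[[0.5277 0.3466]
 [0.5064 0.2623]
 [0.3416 0.3003]
 [0.3611 0.3862]] [0.4342 0.3239] [0.087  0.1692 0.0881]
((434.23052978515625, 323.5756530761719), (88.05546569824219, 171.26788330078125), 76.64118957519531)
bar [[0.4652 0.3242]
 [0.4618 0.3099]
 [0.4049 0.3234]
 [0.4085 0.3385]] [0.4351 0.324 ] [0.0146 0.0585 0.0156] -0.24733815685489113
```

Emit:
{"op": "apply_moves", "data": {
  "delta_pos": [
    [0.08,-0.02,0],
    [0.133,-0.036,-0.05],
    [0.133,-0.036,-0.14],
    [0.133,-0.036,-0.23],
    [0.133,-0.036,-0.3],
    [0.133,-0.036,-0.34],
    [0.133,-0.036,-0.36],
    [0.133,-0.036,-0.36]
  ],
  "dr": [
    [0,0,0],
    [0,0,0],
    [0,0,0],
    [0,0,0],
    [0,0,0],
    [0,0,0],
    [0,0,0],
    [0,0,0]
  ],
  "jaw": [0.6,0.6,0.6,0.6,0.6,0.6,0.6,0.6]
}}

```text
time: 32.73
tool_pos: [0.4345, 0.3209, -0.0249]
tool_rot: [3.139, 0.002, -0.238]
contact_force: [-0.3, -0.4, 0.8]
opening: 0.0552
grip_force: 0.0
```

Emit:
{"op": "apply_moves", "data": {
  "delta_pos": [
    [0,0,0],
    [0,0,0],
    [0,0,0],
    [0,0,0],
    [0,0,0],
    [0,0,0],
    [0,0,0],
    [0,0,0]
  ],
  "dr": [
    [0,0,0],
    [0,0,0],
    [0,0,0],
    [0,0,0],
    [0,0,0],
    [0,0,0],
    [0,0,0],
    [0,0,0]
  ],
  "jaw": [0,0,0,0,0,0,0,0],
  "force": 60
}}

```text
time: 33.4
tool_pos: [0.4353, 0.3234, -0.0227]
tool_rot: [-3.14, -0.001, -0.236]
contact_force: [0.0, 3.1, 4.9]
opening: 0.0159
grip_force: 60.0
```

Emit:
{"op": "apply_moves", "data": {
  "delta_pos": [
    [0,0,0.04],
    [0,0,0.1],
    [0,0,0.19],
    [0.03,-0.08,0.22],
    [0.06,-0.16,0.22],
    [0.09,-0.24,0.22],
    [0.12,-0.32,0.22],
    [0.15,-0.4,0.22]
  ],
  "dr": [
    [0,0,0],
    [0,0,0],
    [0,0,0.1],
    [0,0,0.2],
    [0,0,0.3],
    [0,0,0.4],
    [0,0,0.5],
    [0,0,0.55]
  ],
  "jaw": [0,0,0,0,0,0,0,0]
}}

```text
time: 34.07
tool_pos: [0.4938, 0.1608, 0.064]
tool_rot: [3.141, 0.002, 0.042]
contact_force: [-0.9, 0.9, -2.1]
opening: 0.0156
grip_force: 60.0
```

Emit:
{"op": "apply_moves", "data": {
  "delta_pos": [
    [0.02,-0.08,0],
    [0.027,-0.16,0],
    [0.027,-0.16,0],
    [0.027,-0.16,0],
    [0.027,-0.16,0],
    [0.027,-0.16,0]
  ],
  "dr": [
    [0,0,0],
    [0,0,0],
    [0,0,0],
    [0,0,0],
    [0,0,0],
    [0,0,0]
  ],
  "jaw": [0,0,0,0,0,0]
}}

```text
time: 34.57
tool_pos: [0.5047, 0.0994, 0.0642]
tool_rot: [-3.142, 0.001, 0.04]
contact_force: [0.0, 0.7, -3.0]
opening: 0.0156
grip_force: 60.0
```

Run:
```python
from h import *
np.set_printoptions(precision=4,suppress=True)
st=telemetry.observe(); print(st["tool_pos"],st["tool_rot"],st["opening"],st["grip_force"])
im=shot("wrist","w14"); g=cv2.cvtColor(im,cv2.COLOR_RGB2GRAY)
for c in (270,285,300): print(c,g[60:200:3,c])
for r in (150,180,200): print(r,g[r,180:400:4])
```

```text
[0.5047 0.0994 0.0642] [-3.1415  0.0011  0.0399] 0.015609741530909481 59.99760389328003
270 [139 140 142 140 138 138 139 139 138 137 139 139 140 140 140 140 166 200
 201 201 200 201 201 200 201 200 200 201 200 200 199 200 200 200 200 199
 200 199 199 198 199 198 198 198 198 198 198]
285 [137 138 139 140 140 138 139 139 139 139 139 139 138 139 139 140 168 200
 200 199 199 200 199 199 199 198 198 198 198 198 198 198 198 197 198 198
 198 197 197 197 197 197 196 196 196 195 196]
300 [137 138 138 138 139 139 137 138 140 138 137 138 139 139 139 141 161 196
 197 197 197 197 196 196 196 196 196 196 196 195 195 195 195 195 195 195
 195 196 195 194 195 194 194 194 194 194 193]
150 [144 146 144 143 144 175 201 197 198 200 202 199 202 203 201 198 195 199
 201 196 196 198 202 196 201 194 196 198 196 195 195 198 201 202 199 197
 197 198 197 194 199 197 194 191 194 192 193 165  54 100 100 100 100  99
  99]
180 [145 146 145 144 144 143 199 197 197 198 202 197 200 202 201 199 195 197
 199 196 195 195 201 195 199 191 195 196 196 194 195 197 200 200 197 195
 196 196 195 193 198 195 191 192 194 193 191  73  94  99  98  97  98  98
  98]
200 [142 144 144 145 144 143 189 194 194 195 198 197 198 200 200 199 194 195
 198 196 194 194 200 195 198 189 195 195 195 193 193 196 199 199 195 194
 195 195 193 192 198 194 190 193 191 193 189  55  54  54  55  54  55  54
  54]
```

Run:
```python
from h import *
np.set_printoptions(precision=4,suppress=True)
st=telemetry.observe(); z=st["tool_pos"][2]+.0327
f=cast("wrist",[(285,108)],z,st)[0,:2]; s=cast("wrist",[(202,180),(367,180)],z,st)[:,:2]; print(f,s,np.linalg.norm(s[0]-s[1]))
a=.04; ux=np.array([np.cos(a),np.sin(a)]); uy=np.array([-np.sin(a),np.cos(a)])
x=f@ux-.086; y=(s@uy).mean(); print("cover",x*ux+y*uy,"tcp",st["tool_pos"])
```

```text
[0.5882 0.1021] [[0.5501 0.1441]
 [0.5536 0.0575]] 0.08664115574863925
cover [0.5023 0.0988] tcp [0.5048 0.0996 0.0643]
```

Emit:
{"op": "apply_moves", "data": {
  "delta_pos": [
    [0.007,-0.001,-0.03],
    [0.007,-0.001,-0.06],
    [0.007,-0.001,-0.08],
    [0.007,-0.001,-0.085],
    [0.007,-0.001,-0.085]
  ],
  "dr": [
    [0,0,0],
    [0,0,0],
    [0,0,0],
    [0,0,0],
    [0,0,0]
  ],
  "jaw": [0,0,0,0,0]
}}

```text
time: 35.03
tool_pos: [0.5075, 0.0987, 0.0299]
tool_rot: [3.142, 0.002, 0.04]
contact_force: [0.0, 0.2, -3.3]
opening: 0.0156
grip_force: 60.0
```

Emit:
{"op": "apply_moves", "data": {
  "delta_pos": [
    [0,0,-0.005],
    [0,0,-0.01],
    [0,0,-0.014],
    [0,0,-0.014]
  ],
  "dr": [
    [0,0,0],
    [0,0,0],
    [0,0,0],
    [0,0,0]
  ],
  "jaw": [0,0,0,0]
}}

```text
time: 35.37
tool_pos: [0.5081, 0.0981, 0.0249]
tool_rot: [3.141, 0.0, 0.039]
contact_force: [0.2, 0.3, -2.6]
opening: 0.0159
grip_force: 60.0
```

Emit:
{"op": "apply_moves", "data": {
  "delta_pos": [
    [0,0,-0.004],
    [0,0,-0.007],
    [0,0,-0.007]
  ],
  "dr": [
    [0,0,0],
    [0,0,0],
    [0,0,0]
  ],
  "jaw": [0,0,0]
}}

```text
time: 35.62
tool_pos: [0.5083, 0.0981, 0.0223]
tool_rot: [3.142, -0.0, 0.039]
contact_force: [-0.3, 0.4, -0.9]
opening: 0.0155
grip_force: 60.0
```

Seated (TCP at 0.0223, load coming off). Release, raise and check.

Emit:
{"op": "apply_moves", "data": {
  "delta_pos": [
    [0,0,-0.001],
    [0,0,-0.001],
    [0,0,-0.001],
    [0,0,-0.001],
    [0,0,-0.001],
    [0,0,0.06],
    [0,0,0.15],
    [0,0,0.25]
  ],
  "dr": [
    [0,0,0],
    [0,0,0],
    [0,0,0],
    [0,0,0],
    [0,0,0],
    [0,0,0],
    [0,0,0],
    [0,0,0]
  ],
  "jaw": [0.5,0.5,0.5,0.5,0.5,0.5,0.5,0.5]
}}

```text
time: 36.28
tool_pos: [0.5067, 0.098, 0.1219]
tool_rot: [3.141, 0.004, 0.039]
contact_force: [1.2, -0.5, 0.3]
opening: 0.0455
grip_force: 0.0
```

Emit:
{"op": "apply_moves", "data": {
  "delta_pos": [
    [-0.1,0,0.05],
    [-0.2,0.05,0.1],
    [-0.3,0.15,0.1],
    [-0.3,0.25,0.1],
    [-0.3,0.35,0.1],
    [-0.3,0.45,0.1],
    [-0.3,0.55,0.1],
    [-0.3,0.6,0.1]
  ],
  "dr": [
    [0,0,0],
    [0,0,0],
    [0,0,0],
    [0,0,0],
    [0,0,0],
    [0,0,0],
    [0,0,0],
    [0,0,0]
  ],
  "jaw": [0.5,0.5,0.5,0.5,0.5,0.5,0.5,0.5]
}}

```text
time: 36.95
tool_pos: [0.3875, 0.3412, 0.1625]
tool_rot: [-3.141, -0.001, 0.04]
contact_force: [0.9, -0.5, 0.6]
opening: 0.0459
grip_force: 0.0
```

Run:
```python
from h import *
st=telemetry.observe(); print(st["tool_pos"],st["opening"])
t=shot("top","t15"); s=shot("side","s15"); hs=cv2.cvtColor(t,cv2.COLOR_RGB2HSV)
g=cv2.cvtColor(t,cv2.COLOR_RGB2GRAY)
for th in (125,140): print("cover top",th,wblobs(t,g>th,(225,168,264,232),.055,300,cam="top"))
print("chips on plate",wblobs(t,g>130,(268,180,334,222),.057,8,cam="top"))
print("grip",wblobs(t,(hs[...,0]<25)&(hs[...,1]>60)&(g>120),(360,196,378,232),.065,50,cam="top"))
print("mat",wblobs(t,(hs[...,0]<25)&(hs[...,1]>80),(350,190,388,246),.003,200,cam="top"))
for n,v in(("ins",None),): print(proj("top",[[.624,-.129,.062],[.622,-.08,.062]]).round(0))
o=np.zeros((600,800,3),np.uint8); o[:400]=cv2.resize(t[140:240,220:420],(800,400),interpolation=cv2.INTER_CUBIC)
o[400:,:400]=cv2.resize(s[180:280,235:435],(400,200)); o[400:,400:]=cv2.resize(s[270:370,200:400],(400,200))
cv2.imwrite("pics/c15.png",o[:,:,::-1])
```

```text
[0.38751553 0.34124185 0.16249616] 0.04585264998405481
cover top 125 [(array([504. , 101.7]), array([ 84. , 173.9]), 89.7, array([250., 198.]))]
cover top 140 [(array([504. , 101.7]), array([ 84. , 173.9]), 89.7, array([250., 198.]))]
chips on plate []
grip [(array([ 448.8, -256.4]), array([68.7, 20.2]), 1.0, array([370., 215.])), (array([ 459.7, -264.9]), array([26.1, 95.6]), 87.3, array([376., 209.]))]
mat [(array([ 446.7, -262.1]), array([ 91.9, 153.4]), 87.0, array([369., 219.]))]
[[325. 159.]
 [309. 159.]]
```

```bash
python3 -c "
from cell import job; print(job.hand_in())"
```

```text
the job is handed in; nothing more can be done
None
```

The job is handed in, with no verdict returned: all chips are in the trough, the scraper is back on its mat, both inserts are pressed flush, and the steel cover is seated on the trough. The last check, by measurement rather than a viewed picture, put the cover in place and found no chips on the plate.

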